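# Put the cooking ingredients into their colour-matched stands

### The job

Stand each of the four ingredients upright, right down inside the stand of its own colour: the red-capped spice jar in the red one, the garlic bulb in the white one, the teal-labelled tin in the teal one and the jar with amber-yellow contents in the yellow one. Set them down gently rather than dropping them, and leave the drinks can and the grey-lidded jar of pink contents standing where they are.

Things in the scene. Friction and masses are not known exactly. Their poses are not given: they have to be found in the camera images.
- spice_jar: slim round clear spice jar with a red cap, 45 mm across, 106 mm tall, about 0.11 kg, loose, standing; the cap takes the top 21 mm and is fixed. Belongs in the red stand. Origin: centre of its underside; z up along its axis.
- garlic: whole pale pinkish-white garlic bulb, about 48 x 50 mm across and 51 mm tall, rounded, narrowing to a tip at the top, about 0.06 kg, loose, standing on its flat root end; can be gripped across the bulb with the TCP about 36 mm above its origin. Belongs in the white stand. Origin: centre of its underside; z up along its axis.
- soup_tin: round food tin with a teal label and a metal lid, 57 mm across, 72 mm tall, about 0.18 kg, loose, standing. Belongs in the teal stand. Origin: centre of its underside; z up along its axis.
- honey_jar: faceted glass jar of amber-yellow contents with a white round lid, 58 mm wide along its x and 62 mm along its y, 99 mm tall (lid fixed, 57 mm across, top 11 mm), about 0.44 kg, loose, standing; gripped with the TCP about 75 mm above its origin the gripper's body clears the lid. Belongs in the yellow stand. Origin: centre of its underside; z up along its axis.
- red_stand: low round red jar stand, fixed to the worktop: a pale wooden foot disc 80 mm across with a red collar ring on it, outside diameter 74 mm, wall 6 mm, rim 16 mm above the worktop; inside the ring is a flat cork floor 62 mm across, 6 mm above the worktop (the well is 10 mm deep). Origin: centre of its underside, on the worktop; z up; its yaw is meaningless
- white_stand: low round white jar stand, fixed to the worktop: a pale wooden foot disc 84 mm across with a white collar ring on it, outside diameter 78 mm, wall 6 mm, rim 16 mm above the worktop; inside the ring is a flat cork floor 66 mm across, 6 mm above the worktop (the well is 10 mm deep). Origin: centre of its underside, on the worktop; z up; its yaw is meaningless
- teal_stand: low round teal jar stand, fixed to the worktop: a pale wooden foot disc 92 mm across with a teal collar ring on it, outside diameter 86 mm, wall 6 mm, rim 16 mm above the worktop; inside the ring is a flat cork floor 74 mm across, 6 mm above the worktop (the well is 10 mm deep). Origin: centre of its underside, on the worktop; z up; its yaw is meaningless
- yellow_stand: low round yellow jar stand, fixed to the worktop: a pale wooden foot disc 96 mm across with a yellow collar ring on it, outside diameter 90 mm, wall 6 mm, rim 16 mm above the worktop; inside the ring is a flat cork floor 78 mm across, 6 mm above the worktop (the well is 10 mm deep). Origin: centre of its underside, on the worktop; z up; its yaw is meaningless
- drinks_can: bystander: cream and green drinks can, 66 mm across, 115 mm tall, loose, standing among the other things; to be left where it is. Origin: centre of its underside; z up along its axis.
- pink_jar: bystander: square-shouldered glass jar with a grey lid and pink-red contents, 71 mm across, 110 mm tall, loose, standing behind the right half of the work; to be left where it is. Behind it a tall tiled wall fills all of x > 0.684 where y < -0.144, so keep the arm drawn in when swinging past its corner. Origin: centre of its underside; z up along its axis.
There are look-alikes about, which are no part of the job. What is shaped like the spice_jar but blue or purple is not meant.

How it is judged:
By the outcome, as a careful person would: the job done as asked, in the order asked, and still so for the second after the job is handed in, with the robot touching nothing.
It also fails if it takes over 128 s, if anything falls off the work surface, if the arm or the gripper's body presses on something with over 40 N, if the wrist force passes 120 N, or if a joint passes its speed limit or range.

### The arm

A 6-joint arm with a two-finger parallel gripper is mounted at the origin on a cart in front of the work surface, level with it; the furniture and walls round the work are solid. World frame = base frame: x ahead of the robot, y to its left, z up, the work surface at z = 0. Lengths are in m, angles in degrees, forces in N, time in s.
With the tool pointing down it reaches from about 0.375 to 0.9 m from the base axis. Payload 3.1 kg.
Tool frame: the origin (TCP) lies between the finger pads, 19 mm behind the fingertips; this is the grasp point; y points along the fingers, z is the direction in which the jaws open and shut, and the axes are right-handed (so a half turn about y gives the same grasp; the last joint's range is limited). The gripper opens to 87 mm and grips with 3 to 60 N. Pads are 19 mm wide; open, the fingers measure 117 mm over their backs; the gripper's body (75 mm by 190 mm) begins 51 mm behind the grasp point.
Start: joints at [64.601, 30.224, 82.088, -0, 67.689, -10.227], TCP at [0.164, 0.603, 0.241] pointing down, gripper open.
Joint ranges: [-176.69, 176.69], [-43.24, 126.21], [12.49, 139.97], [-82, 262], [0, 151.66], [-163.58, 163.58]. Speed limits (degrees/s): [159.86, 159.86, 180, 180, 180, 180].

### API

Orientations are given as a 3x3 rotation matrix whose columns are the frame's x, y, z axes.
In Python, from rig import bot, eyes, models gives the robot as it stands. The module is installed in compiled form; this text tells all that it offers.
- The arm moves only by the tool arm_command, never from a script. Its arguments are lists of equal length, an entry for each row: "translation": the shift along the tool's x, y, z each as a share of 0.08 m, from -1 to 1, a list of three; "rotation": the turn, a rotation vector about the tool's x, y, z each as a share of 60 degrees, from -1 to 1, a list of three; "grip": the closure, from -1 (fully open) to 1 (shut), so that 0 is half open. In form: {"translation": [[x, y, z], ...], "rotation": [[rx, ry, rz], ...], "grip": [grip, ...]}. A call has 1 to 5 rows; each row is the pose to reach, as a shift and turn from the pose commanded when the call began, along the tool's axes at that moment; what a row does not reach only later rows make up. A row lasts 1/10 s, in which the tool goes at most 50 mm and 8.59 degrees, less where a joint would pass 70% of its speed; a pose out of reach is approached as far as the arm can. A call with a number of a shift or a turn outside -1 to 1 is refused whole. A call with a gripper value outside its range is refused whole. The fingers move at their own pace and stop on an object; the grip force is fixed at half the most. Time passes only in rows, so rows that repeat a pose let the fingers close. It gives the time, the measured TCP pose, the force and the opening at its end, in the units of the state.
- bot.read_state(): the state, without advancing time (a new reading comes with each control period).
- eyes.capture(name): name is "scene" or "side" or "wrist"; returns a dict with "image" (400x640x3 uint8, blue, green, red), "mtx" (3x3 intrinsics, pixels), "dist_coeffs" ([k1, k2, p1, p2, k3] as OpenCV has them; the pictures are not rectified), "rvec" (rotation vector, rad) and "tvec" (3), from world to camera coordinates, as OpenCV has them; the wrist camera has in their place "hand_eye" (4x4, takes a point from camera to tool coordinates, whose origin is the TCP and whose axes are the tool frame's). Camera axes: x right, y down, z forward; pixel columns grow to the right and rows downward; lengths in m; the calibration is good to about 2 mm. A picture is of the moment at which its call begins: read the wrist's pose just before it. There is no depth.
- bot.hand_in(): hands the job in, once; it reports no verdict.
Trained networks look in the newest picture that a camera, given by its name, has taken for a name from the list of things; names that differ only in an ending like _2 or _b are one class to them, and where a whole thing is asked for, a point or a joint stands for the part that bears it (a point fixed in the world has none). Each returns a list of dicts, best first, with "conf" (0 to 1); they miss things now and then, are a little off and sometimes report something else, mostly with a low value. They report only what shows in the picture. A call takes as long as a camera call. They do not tell look-alikes from the thing itself.
- models.recognise(camera, thing): "extent" ([left, top, right, bottom] as shares, 0 to 1, of the picture: columns of its width, rows of its height, round what is visible of it).
- models.spot_point(camera, thing): "point" ([column, row] as shares, 0 to 1, of the picture: columns of its width, rows of its height: a listed point, or the origin of a listed thing).
The state is a dict: "time_s": time; "joint_positions": joint angles; "qvel": joint speeds; "tau": joint torques, N m; "position": TCP position; "tcp_rot": TCP orientation; "force": force on the tool from outside, world axes, zero at the start; "moment": the same for the moment, N m; "opening": opening from 0.0 (shut) to 1.0 (fully open).
Only numpy, scipy, OpenCV 4.12 (cv2) and the standard library are available. Lean on these libraries where they do the work, as an engineer would, in place of code of your own. Each camera call takes 0.05 s, during which the arm holds its last target. There are 200 camera calls.

## Working session

There is one attempt and no reset: what is moved stays moved. The work goes in short steps, Python scripts to look and compute and a tool call to move; the robot and the scene stay as the last step left them, time stands still between calls to the robot, and variables do not carry over. Pictures are saved under pics/ and viewed, about 12 in all and at most 16, crops included, and the job is handed in when it is done.

Besides the shell and the picture viewer there is one more tool, called after "Emit:" as name(argument=value, ...), one argument or row to a line, values as JSON. arm_command: Moves the arm, as the interface text tells. Shift numbers are shares of 0.08 m and turn numbers shares of 60 degrees, none past 1 either way. Its arguments: {"type":"object","properties":{"translation":{"type":"array"},"rotation":{"type":"array"},"grip":{"type":"array"}},"required":["translation","rotation","grip"]}

```bash
mkdir -p pics
cat > h.py <<'E'
import numpy as np, cv2
from rig import bot, eyes, models
def cap(n):
    s=bot.read_state(); c=eyes.capture(n)
    if n=="wrist":
        T=np.eye(4);T[:3,:3]=s["tcp_rot"];T[:3,3]=s["position"]
        W=np.linalg.inv(T@np.array(c["hand_eye"]))
        c["rvec"]=cv2.Rodrigues(W[:3,:3])[0];c["tvec"]=W[:3,3]
    return c
def ray(c,px,z):
    p=cv2.undistortPoints(np.array([[px]],float),np.array(c["mtx"]),np.array(c["dist_coeffs"]))[0,0]
    R=cv2.Rodrigues(np.array(c["rvec"],float))[0];t=np.array(c["tvec"],float).ravel()
    o=-R.T@t;d=R.T@np.array([p[0],p[1],1]);return o+d*(z-o[2])/d[2]
def proj(c,P):
    return cv2.projectPoints(np.array(P,float).reshape(-1,3),np.array(c["rvec"],float),np.array(c["tvec"],float),np.array(c["mtx"]),np.array(c["dist_coeffs"]))[0].reshape(-1,2)
E
python3 - <<'E'
from h import *
np.set_printoptions(precision=4,suppress=True)
s=bot.read_state();print(s["time_s"],s["position"],s["tcp_rot"],s["force"])
H=dict(red_stand=0.0,white_stand=0.0,teal_stand=0.0,yellow_stand=0.0,spice_jar=0,garlic=0,soup_tin=0,honey_jar=0,drinks_can=0,pink_jar=0)
for n in ["scene","side","wrist"]:
    c=cap(n);cv2.imwrite(f"pics/{n}0.png",c["image"])
    for k in H:
        for r in models.spot_point(n,k)[:4]:
            if r["conf"]>.3:
                px=np.array(r["point"])*[640,400];print(n,k,round(r["conf"],2),px.round(1),ray(c,px,0)[:2])
E
```

```text
0.0 [0.1632 0.6026 0.2403] [[ 0.9651 -0.0009  0.2617]
 [-0.2617 -0.002   0.9651]
 [-0.0004 -1.     -0.0021]] [-0.1227 -0.2895  0.4365]
scene red_stand 0.75 [250.  192.2] [0.4328 0.2016]
scene white_stand 0.85 [296.  169.5] [0.6004 0.1972]
scene teal_stand 0.77 [261.  151.2] [0.5776 0.3481]
scene yellow_stand 0.97 [325.9 196.6] [0.5839 0.0406]
scene spice_jar 0.85 [391.9 274.8] [ 0.5096 -0.2836]
scene spice_jar 0.73 [429.1 281.7] [ 0.5601 -0.3574]
scene spice_jar 0.7 [356.4 288.1] [ 0.4172 -0.2562]
scene spice_jar 0.62 [410.6 251.9] [ 0.6007 -0.2636]
scene garlic 0.7 [322.1 244.7] [ 0.4502 -0.0959]
scene soup_tin 0.77 [411.4 314.8] [ 0.4561 -0.3927]
scene soup_tin 0.73 [363.2 287.1] [ 0.4313 -0.2647]
scene honey_jar 0.57 [283.3 221.3] [0.4296 0.0398]
scene drinks_can 0.7 [220.8 163.3] [0.4455 0.3788]
side red_stand 0.94 [325.4 256.2] [0.4395 0.1907]
side white_stand 0.66 [272.5 245.7] [0.6024 0.1723]
side teal_stand 0.86 [263.9 278.8] [0.5865 0.3193]
side yellow_stand 0.65 [287.2 224.4] [0.5861 0.0563]
side spice_jar 0.78 [322.1 177.5] [ 0.5313 -0.2662]
side spice_jar 0.73 [348.7 182. ] [ 0.4294 -0.2519]
side spice_jar 0.62 [318.9 167.9] [ 0.557  -0.3387]
side garlic 0.54 [339.7 203.1] [ 0.4407 -0.1015]
side soup_tin 0.68 [345.1 164.7] [ 0.461  -0.3857]
side honey_jar 0.74 [335.6 228.8] [0.4313 0.0502]
side drinks_can 0.72 [310.  295.2] [0.451  0.3572]
side pink_jar 0.89 [302.4 191.6] [ 0.5817 -0.1514]
```

View pics/scene0.png

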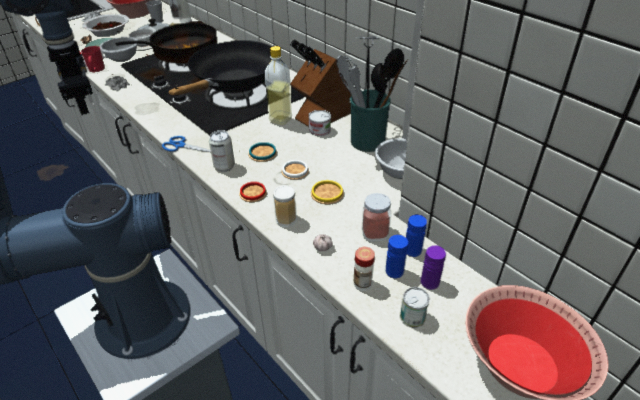

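View pics/side0.png

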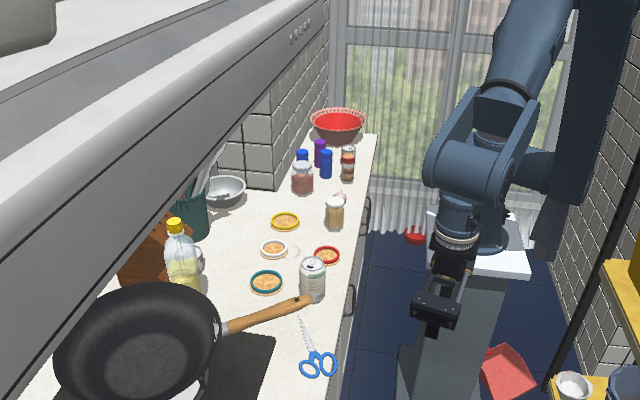

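The scene view shows the red-capped jar at (364,267). The look-alikes are blue at (398,256) and (416,235) and purple at (432,268), so I choose the red-capped one. The tin is at (414,307), garlic at (322,243), honey at (285,205), and the stands are at (253,190), (294,169), (262,151) and (327,191). The side view agrees with this. I'll move above the stands for a close look.

Emit:
arm_command(
  translation=[
    [0.98, 0, -0.76],
    [0.98, 0, -0.76],
    [0.98, 0, -0.76],
  ],
  rotation=[
    [0, -0.253, 0],
    [0, -0.253, 0],
    [0, -0.253, 0],
  ],
  grip=[-1, -1, -1],
)

```text
time_s: 1.95
position: [0.2256, 0.5198, 0.241]
tcp_rot: [[1.0, -0.0, 0.003], [-0.003, -0.004, 1.0], [-0.0, -1.0, -0.004]]
force: [-0.1, 0.5, -0.2]
opening: 0.997
```

Emit:
arm_command(
  translation=[
    [0.75, 0, -1],
    [0.75, 0, -1],
    [0.75, 0, -1],
  ],
  rotation=[
    [0, 0, 0],
    [0, 0, 0],
    [0, 0, 0],
  ],
  grip=[-1, -1, -1],
)

```text
time_s: 2.25
position: [0.286, 0.4408, 0.2413]
tcp_rot: [[1.0, 0.001, 0.006], [-0.006, -0.002, 1.0], [0.001, -1.0, -0.002]]
force: [-0.8, 1.0, -0.3]
opening: 0.998
```

Emit:
arm_command(
  translation=[
    [0.75, 0, -1],
    [0.75, 0, -1],
    [0.75, 0, -1],
  ],
  rotation=[
    [0, 0, 0],
    [0, 0, 0],
    [0, 0, 0],
  ],
  grip=[-1, -1, -1],
)

```text
time_s: 2.55
position: [0.3465, 0.3616, 0.2415]
tcp_rot: [[1.0, 0.002, 0.006], [-0.006, -0.001, 1.0], [0.002, -1.0, -0.001]]
force: [-0.1, 0.8, -0.9]
opening: 0.999
```

Emit:
arm_command(
  translation=[
    [0.75, -0.8, -1],
    [0.75, -0.8, -1],
    [0.75, -0.8, -1],
  ],
  rotation=[
    [0, 0, 0],
    [0, 0, 0],
    [0, 0, 0],
  ],
  grip=[-1, -1, -1],
)

```text
time_s: 2.85
position: [0.4062, 0.284, 0.308]
tcp_rot: [[1.0, 0.006, 0.002], [-0.002, 0.002, 1.0], [0.006, -1.0, 0.002]]
force: [0.1, 0.3, -0.4]
opening: 1.0
```

Emit:
arm_command(
  translation=[
    [0.6, -0.6, -1],
    [0.6, -0.6, -1],
    [0.6, -0.6, -1],
    [0.6, -0.6, -1],
  ],
  rotation=[
    [0, 0, 0],
    [0, 0, 0],
    [0, 0, 0],
    [0, 0, 0],
  ],
  grip=[-1, -1, -1, -1],
)

```text
time_s: 3.25
position: [0.452, 0.2046, 0.3539]
tcp_rot: [[1.0, 0.001, 0.002], [-0.002, 0.002, 1.0], [0.001, -1.0, 0.002]]
force: [-0.6, -0.8, 0.2]
opening: 1.0
```

Run:
```python
from h import *
np.set_printoptions(precision=4,suppress=True)
s=bot.read_state();print(s["time_s"],s["position"],s["tcp_rot"],s["joint_positions"])
c=cap("wrist");cv2.imwrite("pics/w1.png",c["image"]);print(np.array(c["hand_eye"]))
for k in ["red_stand","white_stand","teal_stand","yellow_stand","honey_jar","drinks_can","garlic"]:
    for r in models.spot_point("wrist",k)[:2]:
        if r["conf"]>.3:
            px=np.array(r["point"])*[640,400];print(k,round(r["conf"],2),px.round(1),ray(c,px,0)[:2])
```

```text
3.25 [0.452  0.2046 0.3539] [[ 1.      0.0015  0.0021]
 [-0.0021  0.0016  1.    ]
 [ 0.0015 -1.      0.0016]] [ 11.3872  12.894   91.3041   0.073   75.7015 -78.5121]
[[-0.0009  0.9691  0.2466 -0.0658]
 [-0.0001 -0.2466  0.9691 -0.1435]
 [ 1.      0.0009  0.0003 -0.0005]
 [ 0.      0.      0.      1.    ]]
red_stand 0.56 [314.5 158.8] [0.4364 0.1959]
white_stand 0.62 [313.1 241.9] [0.5951 0.1923]
teal_stand 0.6 [390.6 233.1] [0.5774 0.3404]
yellow_stand 0.91 [242.4 241.6] [0.5944 0.0563]
yellow_stand 0.38 [  1.3 170.5] [ 0.4536 -0.3962]
honey_jar 0.75 [229.  157.6] [0.4338 0.0434]
drinks_can 0.59 [405.8 164.4] [0.4464 0.3597]
drinks_can 0.35 [228.6 161.9] [0.4414 0.0421]
garlic 0.59 [151.4 165.2] [ 0.4466 -0.0995]
```

View pics/w1.png

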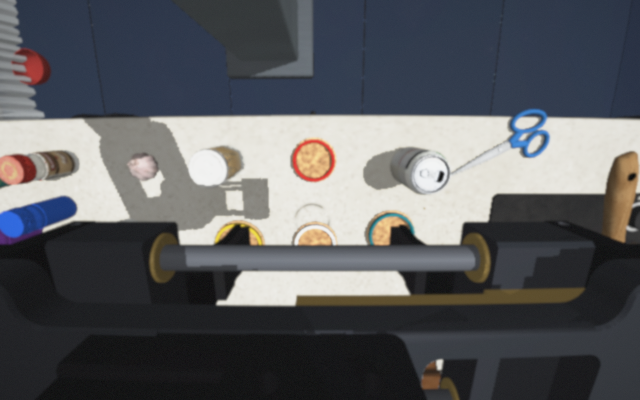

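The wrist view shows the red stand at (313,160), honey jar at (215,166), garlic at (143,166) and can at (420,170). The other stands are partly hidden by the gripper. Next I refine the stand positions by colour fits in the scene and side pictures.

Run:
```python
from h import *
np.set_printoptions(precision=4,suppress=True)
S=dict(red_stand=(.436,.197,.037),white_stand=(.598,.19,.039),teal_stand=(.58,.338,.043),yellow_stand=(.588,.05,.045))
hue=dict(red_stand=[(0,6),(170,180)],teal_stand=[(75,100)],yellow_stand=[(21,32)],white_stand=None)
vis=[]
for n in ["scene","side","wrist"]:
    c=cap(n);im=c["image"];hsv=cv2.cvtColor(im,cv2.COLOR_BGR2HSV)
    for k,(x,y,r) in S.items():
        if n=="wrist" and k!="red_stand": continue
        a=np.linspace(0,6.28,60);P=proj(c,[[x+1.35*r*np.cos(t),y+1.35*r*np.sin(t),.01] for t in a])
        roi=np.zeros(im.shape[:2],np.uint8);cv2.fillPoly(roi,[P.astype(int)],255)
        if hue[k]: m=sum([cv2.inRange(hsv,(lo,130 if k!="teal_stand" else 90,40),(hi,255,255)) for lo,hi in hue[k]]);z=.011
        else: m=cv2.inRange(hsv,(5,70,90),(25,255,255));z=.008
        m=cv2.bitwise_and(m,roi);pts=cv2.findNonZero(m)
        if pts is None: print(n,k,"none");continue
        e=cv2.fitEllipse(cv2.convexHull(pts)) if len(pts)>20 else None
        print(n,k,len(pts),np.round(e[0],1),np.round(e[1],1),ray(c,e[0],z)[:2])
    if n!="wrist":
        q=im[130:330,200:460] if n=="scene" else im[140:310,230:390]
        vis.append(cv2.resize(q,(780,600) if n=="scene" else (560,595),interpolation=cv2.INTER_CUBIC))
        cv2.imwrite(f"pics/{n}c.png",vis[-1])
```

```text
scene red_stand 172 [252.4 190.6] [17.6 25.6] [0.4356 0.1913]
scene white_stand 190 [294.5 171.3] [15.3 25.1] [0.5852 0.185 ]
scene teal_stand 124 [262.1 150.5] [16.4 26.3] [0.574  0.3355]
scene yellow_stand 252 [326.7 191.2] [21.8 31.3] [0.593  0.0473]
side red_stand 143 [326.6 254.3] [17.5 25. ] [0.4354 0.1948]
side white_stand 212 [273.2 250.4] [15.2 27.5] [0.5914 0.2037]
side teal_stand 200 [265.8 280.9] [22.9 31.5] [0.575 0.338]
side yellow_stand 198 [284.5 220.7] [17.8 27.9] [0.5951 0.0532]
wrist red_stand 380 [313.4 161.2] [41.3 42.1] [0.4377 0.1935]
```

View pics/scenec.png

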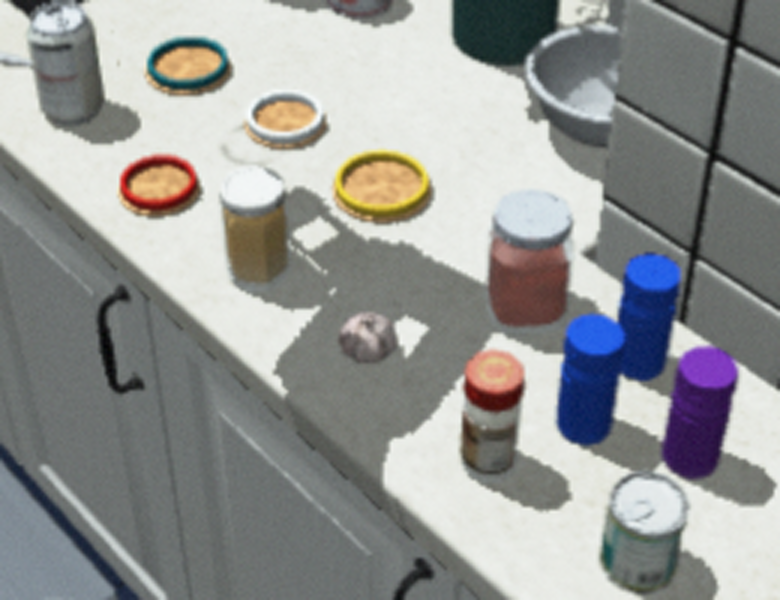

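The crop confirms the red-capped jar at about (363,267) full-frame, apart from the blue and purple ones, with the stands all clear and empty. Going above the spice jar.

Emit:
arm_command(
  translation=[
    [-0.05, 0.22, -0.96],
    [-0.05, 0.22, -0.96],
  ],
  rotation=[
    [0, 0, 0],
    [0, 0, 0],
  ],
  grip=[-1, -1],
)

```text
time_s: 4.0
position: [0.4467, 0.1262, 0.3351]
tcp_rot: [[1.0, -0.001, -0.002], [0.002, -0.001, 1.0], [-0.001, -1.0, -0.001]]
force: [-0.3, 0.4, -0.8]
opening: 0.999
```

Emit:
arm_command(
  translation=[
    [-0.05, 0.22, -0.96],
    [-0.05, 0.22, -0.96],
  ],
  rotation=[
    [0, 0, 0],
    [0, 0, 0],
  ],
  grip=[-1, -1],
)

```text
time_s: 4.2
position: [0.4428, 0.0483, 0.3175]
tcp_rot: [[1.0, -0.001, 0.001], [-0.001, -0.001, 1.0], [-0.001, -1.0, -0.001]]
force: [-1.0, 0.9, 0.1]
opening: 1.001
```

Emit:
arm_command(
  translation=[
    [-0.05, 0.22, -0.96],
    [-0.05, 0.22, -0.96],
  ],
  rotation=[
    [0, 0, 0],
    [0, 0, 0],
  ],
  grip=[-1, -1],
)

```text
time_s: 4.4
position: [0.439, -0.0288, 0.3]
tcp_rot: [[1.0, -0.0, 0.001], [-0.001, -0.001, 1.0], [-0.0, -1.0, -0.001]]
force: [0.6, 0.7, 0.1]
opening: 1.0
```

Emit:
arm_command(
  translation=[
    [-0.05, 0.22, -0.96],
    [-0.05, 0.22, -0.96],
  ],
  rotation=[
    [0, 0, 0],
    [0, 0, 0],
  ],
  grip=[-1, -1],
)

```text
time_s: 4.6
position: [0.4352, -0.1059, 0.2824]
tcp_rot: [[1.0, 0.0, 0.002], [-0.002, -0.001, 1.0], [0.0, -1.0, -0.001]]
force: [0.4, 0.6, -0.2]
opening: 0.996
```

Emit:
arm_command(
  translation=[
    [-0.05, 0.22, -0.96],
    [-0.05, 0.22, -0.96],
  ],
  rotation=[
    [0, 0, 0],
    [0, 0, 0],
  ],
  grip=[-1, -1],
)

```text
time_s: 4.8
position: [0.4314, -0.183, 0.2648]
tcp_rot: [[1.0, 0.001, 0.002], [-0.002, -0.001, 1.0], [0.001, -1.0, -0.001]]
force: [0.6, 0.1, 0.4]
opening: 0.998
```

Emit:
arm_command(
  translation=[
    [-0.05, 0.22, -0.96],
    [-0.05, 0.22, -0.96],
    [-0.05, 0.22, -0.96],
    [-0.05, 0.22, -0.96],
  ],
  rotation=[
    [0, 0, 0],
    [0, 0, 0],
    [0, 0, 0],
    [0, 0, 0],
  ],
  grip=[-1, -1, -1, -1],
)

```text
time_s: 5.2
position: [0.4271, -0.2569, 0.2473]
tcp_rot: [[1.0, -0.001, 0.002], [-0.002, 0.001, 1.0], [-0.001, -1.0, 0.001]]
force: [0.2, 0.8, 0.2]
opening: 0.998
```

Run:
```python
from h import *
np.set_printoptions(precision=4,suppress=True)
s=bot.read_state();print(s["time_s"],s["position"],s["tcp_rot"],s["joint_positions"])
c=cap("wrist");cv2.imwrite("pics/w2.png",c["image"])
for k in ["spice_jar","soup_tin","garlic","pink_jar"]:
    for r in models.spot_point("wrist",k)[:3]:
        if r["conf"]>.3:
            px=np.array(r["point"])*[640,400];print(k,round(r["conf"],2),px.round(1),ray(c,px,0)[:2])
m=cv2.inRange(cv2.cvtColor(c["image"],cv2.COLOR_BGR2HSV),(0,110,60),(9,255,255))
n,l,st,ce=cv2.connectedComponentsWithStats(m)
for i in range(1,n):
    if st[i,4]>150: print(st[i],ce[i],ray(c,ce[i],.1)[:2])
```

```text
5.2 [ 0.4271 -0.2569  0.2473] [[ 1.     -0.0007  0.0017]
 [-0.0017  0.0013  1.    ]
 [-0.0007 -1.      0.0013]] [ -43.9169   20.0695   99.4817    0.0298   60.5306 -133.8362]
spice_jar 0.93 [305.7 240.9] [ 0.5231 -0.2779]
spice_jar 0.77 [322.6 184.2] [ 0.4363 -0.2526]
spice_jar 0.72 [254.2 261.2] [ 0.5566 -0.3577]
soup_tin 0.61 [221.7 195. ] [ 0.4519 -0.3987]
garlic 0.94 [426.8 191. ] [ 0.4463 -0.1019]
pink_jar 0.87 [386.2 281.4] [ 0.5918 -0.1522]
[ 95  45  39  39 866] [117.0115  64.2852] [ 0.2965 -0.4564]
[604 162  36  50 554] [620.2437 186.5108] [0.4192 0.0789]
[302 182  39  22 208] [320.3125 188.8173] [ 0.4221 -0.2563]
[   0  194   84   51 2757] [ 30.6989 217.2071] [ 0.4543 -0.5871]
```

View pics/w2.png

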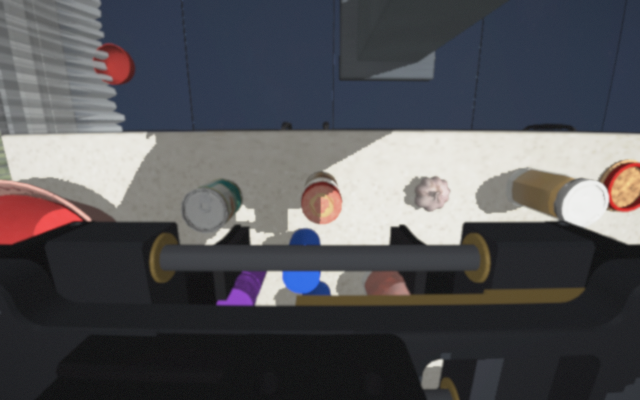

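Red cap centre at about (321.5,201.5), tin lid at (206,209), garlic at (432,193), with the blue jar behind at (302,265).

Run:
```python
from h import *
np.set_printoptions(precision=4,suppress=True)
c=cap("wrist")
for n,p,z in [("spice",(321.5,202),.106),("tin",(206,209),.072),("garlic",(432,193),.03),("honey",(583,200),.099)]: print(n,ray(c,p,z))
```

```text
spice [ 0.4359 -0.2539  0.106 ]
tin [ 0.4538 -0.3924  0.072 ]
garlic [ 0.4428 -0.1052  0.03  ]
honey [0.4347 0.04   0.099 ]
```

Emit:
arm_command(
  translation=[
    [0.09, 1, 0.03],
    [0.09, 1, 0.03],
  ],
  rotation=[
    [0, 0, 0],
    [0, 0, 0],
  ],
  grip=[-1, -1],
)

```text
time_s: 5.7
position: [0.4348, -0.2535, 0.1669]
tcp_rot: [[1.0, 0.001, -0.001], [0.001, -0.001, 1.0], [0.001, -1.0, -0.001]]
force: [0.3, 0.4, -0.6]
opening: 1.0
```

Emit:
arm_command(
  translation=[
    [0, 0.5, 0],
    [0, 0.8, 0],
    [0, 1, 0],
  ],
  rotation=[
    [0, 0, 0],
    [0, 0, 0],
    [0, 0, 0],
  ],
  grip=[-1, -1, -1],
)

```text
time_s: 6.0
position: [0.4342, -0.2531, 0.086]
tcp_rot: [[1.0, -0.002, -0.001], [0.001, 0.002, 1.0], [-0.002, -1.0, 0.002]]
force: [0.2, -1.1, -0.4]
opening: 1.001
```

Emit:
arm_command(
  translation=[
    [0, 0.15, 0],
    [0, 0.3, 0],
    [0, 0.3, 0],
  ],
  rotation=[
    [0, 0, 0],
    [0, 0, 0],
    [0, 0, 0],
  ],
  grip=[-1, -1, -1],
)

```text
time_s: 6.3
position: [0.4343, -0.2538, 0.0628]
tcp_rot: [[1.0, -0.001, -0.001], [0.001, 0.001, 1.0], [-0.001, -1.0, 0.001]]
force: [0.3, 0.5, 0.4]
opening: 0.999
```

Emit:
arm_command(
  translation=[
    [0, 0, 0],
    [0, 0, 0],
    [0, 0, 0],
    [0, 0, 0],
    [0, 0, 0],
  ],
  rotation=[
    [0, 0, 0],
    [0, 0, 0],
    [0, 0, 0],
    [0, 0, 0],
    [0, 0, 0],
  ],
  grip=[0.5, 1, 1, 1, 1],
)

```text
time_s: 6.8
position: [0.4347, -0.2546, 0.064]
tcp_rot: [[1.0, 0.001, -0.0], [0.0, -0.001, 1.0], [0.001, -1.0, -0.001]]
force: [1.6, 0.1, 0.8]
opening: 0.631
```

Emit:
arm_command(
  translation=[
    [0, 0, 0],
    [0, 0, 0],
    [0, 0, 0],
    [0, 0, 0],
    [0, 0, 0],
  ],
  rotation=[
    [0, 0, 0],
    [0, 0, 0],
    [0, 0, 0],
    [0, 0, 0],
    [0, 0, 0],
  ],
  grip=[1, 1, 1, 1, 1],
)

```text
time_s: 7.3
position: [0.4346, -0.2544, 0.0637]
tcp_rot: [[1.0, 0.0, -0.0], [0.0, -0.0, 1.0], [0.0, -1.0, -0.0]]
force: [-1.0, 0.3, 0.4]
opening: 0.501
```

Emit:
arm_command(
  translation=[
    [0, -0.3, 0],
    [0, -0.7, 0],
    [0, -1, 0],
    [0, -1, 0],
  ],
  rotation=[
    [0, 0, 0],
    [0, 0, 0],
    [0, 0, 0],
    [0, 0, 0],
  ],
  grip=[1, 1, 1, 1],
)

```text
time_s: 7.7
position: [0.4361, -0.2556, 0.1462]
tcp_rot: [[1.0, 0.005, -0.0], [0.0, -0.004, 1.0], [0.005, -1.0, -0.004]]
force: [0.2, 0.2, -0.6]
opening: 0.5
```

Run:
```python
from h import *
c=cap("wrist");cv2.imwrite("pics/w3.png",c["image"])
```

```text
(no output)
```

View pics/w3.png

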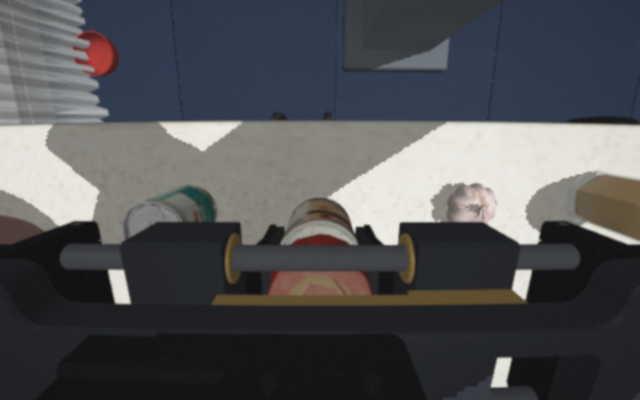

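The jar is held squarely between the jaws (red cap at about (320,270)). Carrying it over the honey jar to the red stand.

Emit:
arm_command(
  translation=[
    [0, -0.2, 0.5],
    [0, -0.35, 0.95],
  ],
  rotation=[
    [0, 0, 0],
    [0, 0, 0],
  ],
  grip=[1, 1],
)

```text
time_s: 7.95
position: [0.4336, -0.1774, 0.1704]
tcp_rot: [[1.0, -0.003, 0.002], [-0.002, 0.002, 1.0], [-0.003, -1.0, 0.002]]
force: [0.7, 0.5, -1.5]
opening: 0.505
```

Emit:
arm_command(
  translation=[
    [0, -0.2, 0.5],
    [0, -0.35, 0.95],
  ],
  rotation=[
    [0, 0, 0],
    [0, 0, 0],
  ],
  grip=[1, 1],
)

```text
time_s: 8.15
position: [0.4333, -0.1004, 0.1987]
tcp_rot: [[1.0, -0.003, 0.001], [-0.001, 0.002, 1.0], [-0.003, -1.0, 0.002]]
force: [0.2, 0.6, -1.7]
opening: 0.501
```

Emit:
arm_command(
  translation=[
    [0, -0.1, 0.5],
    [0, -0.2, 0.95],
  ],
  rotation=[
    [0, 0, 0],
    [0, 0, 0],
  ],
  grip=[1, 1],
)

```text
time_s: 8.35
position: [0.4332, -0.0244, 0.2145]
tcp_rot: [[1.0, -0.003, 0.0], [-0.0, 0.001, 1.0], [-0.003, -1.0, 0.001]]
force: [0.9, 0.7, -0.5]
opening: 0.501
```

Emit:
arm_command(
  translation=[
    [0, 0, 0.5],
    [0, 0, 0.95],
  ],
  rotation=[
    [0, 0, 0],
    [0, 0, 0],
  ],
  grip=[1, 1],
)

```text
time_s: 8.55
position: [0.4334, 0.0514, 0.2144]
tcp_rot: [[1.0, -0.003, -0.0], [0.0, 0.001, 1.0], [-0.003, -1.0, 0.001]]
force: [0.7, 0.2, -1.6]
opening: 0.504
```

Emit:
arm_command(
  translation=[
    [0, 0, 0.5],
    [0, 0, 0.95],
  ],
  rotation=[
    [0, 0, 0],
    [0, 0, 0],
  ],
  grip=[1, 1],
)

```text
time_s: 8.75
position: [0.4332, 0.1273, 0.214]
tcp_rot: [[1.0, -0.004, -0.0], [0.0, -0.0, 1.0], [-0.004, -1.0, -0.0]]
force: [0.5, -0.9, -0.6]
opening: 0.505
```

Emit:
arm_command(
  translation=[
    [0, 0, 0.5],
    [0, 0, 0.85],
    [0, 0, 0.85],
    [0, 0, 0.85],
  ],
  rotation=[
    [0, 0, 0],
    [0, 0, 0],
    [0, 0, 0],
    [0, 0, 0],
  ],
  grip=[1, 1, 1, 1],
)

```text
time_s: 9.15
position: [0.4334, 0.1938, 0.2141]
tcp_rot: [[1.0, -0.003, -0.002], [0.002, -0.001, 1.0], [-0.003, -1.0, -0.001]]
force: [-0.1, 0.8, -0.8]
opening: 0.502
```

Run:
```python
from h import *
np.set_printoptions(precision=4,suppress=True)
s=bot.read_state();print(s["time_s"],s["position"],s["tcp_rot"],s["opening"])
c=cap("wrist");cv2.imwrite("pics/w4.png",c["image"])
print(proj(c,[[.4365,.1935,.016],[.4365-.037,.1935,.016]]))
```

```text
9.15 [0.4334 0.1938 0.2141] [[ 1.     -0.0033 -0.0021]
 [ 0.0021 -0.0011  1.    ]
 [-0.0034 -1.     -0.0011]] 0.501828063960373
[[319.7972 187.2424]
 [319.8982 157.5084]]
```

View pics/w4.png

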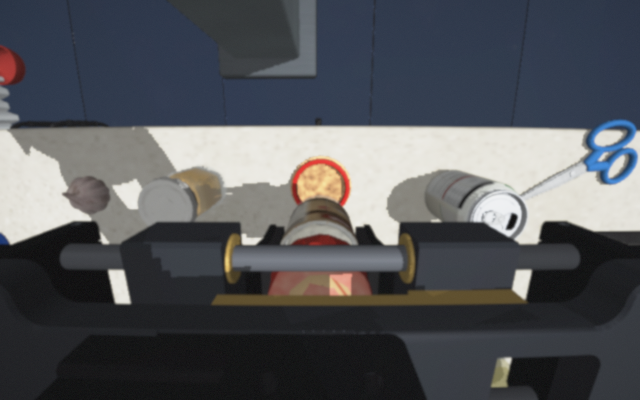

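Emit:
arm_command(
  translation=[
    [0.04, 0.5, 0],
    [0.04, 0.9, 0],
    [0.04, 1, 0],
  ],
  rotation=[
    [0, 0, 0],
    [0, 0, 0],
    [0, 0, 0],
  ],
  grip=[1, 1, 1],
)

```text
time_s: 9.5
position: [0.4354, 0.1918, 0.1327]
tcp_rot: [[1.0, -0.007, 0.002], [-0.002, -0.002, 1.0], [-0.007, -1.0, -0.002]]
force: [-1.0, 0.2, -0.7]
opening: 0.504
```

Emit:
arm_command(
  translation=[
    [0, 0.3, 0],
    [0, 0.55, 0],
    [0, 0.68, 0],
    [0, 0.75, 0],
    [0, 0.77, 0],
  ],
  rotation=[
    [0, 0, 0],
    [0, 0, 0],
    [0, 0, 0],
    [0, 0, 0],
    [0, 0, 0],
  ],
  grip=[1, 1, 1, 1, 1],
)

```text
time_s: 10.0
position: [0.438, 0.1933, 0.0741]
tcp_rot: [[1.0, 0.0, 0.0], [-0.0, -0.0, 1.0], [0.0, -1.0, -0.0]]
force: [-0.1, 0.1, -1.1]
opening: 0.504
```

Emit:
arm_command(
  translation=[
    [0, 0.02, 0],
    [0, 0.035, 0],
    [0, 0.045, 0],
    [0, 0.045, 0],
  ],
  rotation=[
    [0, 0, 0],
    [0, 0, 0],
    [0, 0, 0],
    [0, 0, 0],
  ],
  grip=[1, 1, 1, 1],
)

```text
time_s: 10.4
position: [0.4379, 0.1937, 0.0708]
tcp_rot: [[1.0, 0.001, -0.0], [0.0, 0.0, 1.0], [0.001, -1.0, 0.0]]
force: [1.0, 0.6, -1.8]
opening: 0.502
```

Run:
```python
from h import *
s=bot.read_state();print(s["time_s"],s["position"],s["force"])
c=cap("wrist")
q=c["image"][130:290,220:420];cv2.imwrite("pics/w5.png",cv2.resize(q,None,fx=3,fy=3))
```

```text
10.4 [0.43787155 0.19373544 0.07076191] [ 1.03094025  0.63226885 -1.76399125]
```

View pics/w5.png

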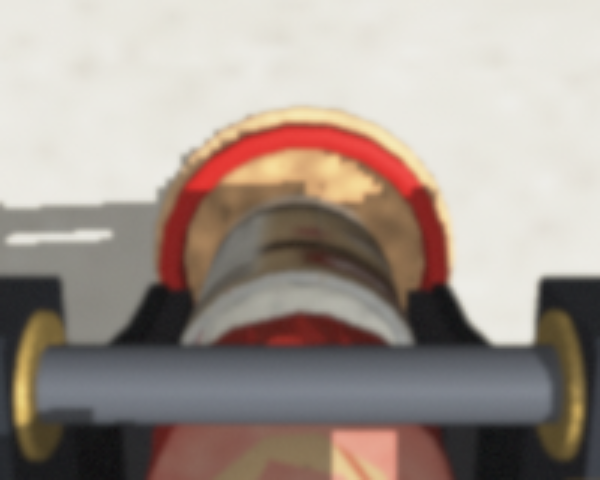

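Run:
```python
from h import *
c=cap("wrist")
print("jar centre x",ray(c,(320,130+200/3),.007)[0]+.0225,"ring centre x",ray(c,(320,130+127/3),.016)[0]+.037,ray(c,(320,130+148/3),.016)[0]+.031,"y",ray(c,(220+303/3,160),.016)[1])
```

```text
jar centre x 0.4441457350578751 ring centre x 0.4385399577344287 0.4376243584962025 y 0.1942665095197277
```

The jar sits inside the collar but about 6 mm past its centre in x, so I'll shift back 6 mm, lower the last bit and release.

Emit:
arm_command(
  translation=[
    [-0.04, 0, 0],
    [-0.075, 0, 0],
    [-0.075, 0.01, 0],
    [-0.075, 0.015, 0],
    [-0.075, 0.02, 0],
  ],
  rotation=[
    [0, 0, 0],
    [0, 0, 0],
    [0, 0, 0],
    [0, 0, 0],
    [0, 0, 0],
  ],
  grip=[1, 1, 1, 1, 1],
)

```text
time_s: 11.0
position: [0.4308, 0.1936, 0.0697]
tcp_rot: [[1.0, -0.001, -0.0], [0.0, -0.0, 1.0], [-0.001, -1.0, -0.0]]
force: [-3.5, -0.0, 14.9]
opening: 0.502
```

Emit:
arm_command(
  translation=[
    [0, 0, 0],
    [0, 0, 0],
    [0, 0, 0],
    [0, 0, 0],
    [0, 0, 0],
  ],
  rotation=[
    [0, 0, 0],
    [0, 0, 0],
    [0, 0, 0],
    [0, 0, 0],
    [0, 0, 0],
  ],
  grip=[0.1, -0.1, -0.4, -0.6, -0.6],
)

```text
time_s: 11.5
position: [0.4318, 0.1937, 0.0687]
tcp_rot: [[1.0, 0.0, -0.0], [0.0, 0.0, 1.0], [0.0, -1.0, 0.0]]
force: [0.2, 0.2, 0.5]
opening: 0.731
```

Emit:
arm_command(
  translation=[
    [0, 0, 0],
    [0, 0, 0],
    [0, 0, 0],
    [0, -0.3, 0],
    [0, -0.8, 0],
  ],
  rotation=[
    [0, 0, 0],
    [0, 0, 0],
    [0, 0, 0],
    [0, 0, 0],
    [0, 0, 0],
  ],
  grip=[-1, -1, -1, -1, -1],
)

```text
time_s: 12.0
position: [0.43, 0.1932, 0.1316]
tcp_rot: [[1.0, -0.006, 0.0], [-0.0, -0.001, 1.0], [-0.006, -1.0, -0.001]]
force: [1.0, -0.5, 0.6]
opening: 0.994
```

Emit:
arm_command(
  translation=[
    [0, -0.5, 0],
    [0, -0.95, 0],
    [0, -0.95, 0],
    [0, -0.95, 0],
  ],
  rotation=[
    [0, 0, 0],
    [0, 0, 0],
    [0, 0, 0],
    [0, 0, 0],
  ],
  grip=[-1, -1, -1, -1],
)

```text
time_s: 12.4
position: [0.4319, 0.1937, 0.2095]
tcp_rot: [[1.0, 0.002, -0.0], [0.0, 0.0, 1.0], [0.002, -1.0, 0.0]]
force: [-0.7, -0.1, 0.4]
opening: 1.001
```

Emit:
arm_command(
  translation=[
    [0.03, 0, -0.5],
    [0.03, 0, -0.93],
  ],
  rotation=[
    [0, 0, 0],
    [0, 0, 0],
  ],
  grip=[-1, -1],
)

```text
time_s: 12.6
position: [0.4331, 0.1187, 0.2073]
tcp_rot: [[1.0, -0.003, -0.003], [0.003, -0.0, 1.0], [-0.003, -1.0, -0.0]]
force: [0.4, -0.0, -0.5]
opening: 1.0
```

Emit:
arm_command(
  translation=[
    [0.03, 0, -0.5],
    [0.03, 0, -0.93],
  ],
  rotation=[
    [0, 0, 0],
    [0, 0, 0],
  ],
  grip=[-1, -1],
)

```text
time_s: 12.8
position: [0.4354, 0.0435, 0.2072]
tcp_rot: [[1.0, -0.004, -0.0], [0.0, 0.0, 1.0], [-0.004, -1.0, 0.0]]
force: [0.0, 0.6, 0.3]
opening: 1.001
```

Emit:
arm_command(
  translation=[
    [0.03, 0, -0.5],
    [0.03, 0, -0.93],
  ],
  rotation=[
    [0, 0, 0],
    [0, 0, 0],
  ],
  grip=[-1, -1],
)

```text
time_s: 13.0
position: [0.438, -0.031, 0.2072]
tcp_rot: [[1.0, -0.003, 0.0], [-0.0, 0.001, 1.0], [-0.003, -1.0, 0.001]]
force: [1.1, 0.0, -0.2]
opening: 0.998
```

Emit:
arm_command(
  translation=[
    [0.03, 0, -0.5],
    [0.03, 0.1, -0.93],
    [0.03, 0.3, -0.93],
    [0.03, 0.3, -0.93],
    [0.03, 0.3, -0.93],
  ],
  rotation=[
    [0, 0, 0],
    [0, 0, 0],
    [0, 0, 0],
    [0, 0, 0],
    [0, 0, 0],
  ],
  grip=[-1, -1, -1, -1, -1],
)

```text
time_s: 13.5
position: [0.44, -0.1032, 0.1835]
tcp_rot: [[1.0, -0.004, -0.0], [0.0, 0.002, 1.0], [-0.004, -1.0, 0.002]]
force: [0.7, 0.3, 0.3]
opening: 1.002
```

Run:
```python
from h import *
np.set_printoptions(precision=4,suppress=True)
s=bot.read_state();print(s["time_s"],s["position"],s["tcp_rot"])
c=cap("wrist");cv2.imwrite("pics/w6.png",c["image"])
for k in ["garlic","honey_jar","soup_tin"]:
    for r in models.spot_point("wrist",k)[:1]:
        px=np.array(r["point"])*[640,400];print(k,round(r["conf"],2),px.round(1),ray(c,px,0)[:2])
    for r in models.recognise("wrist",k)[:1]:
        e=np.array(r["extent"])*[640,400,640,400];print(e.round(1),ray(c,((e[0]+e[2])/2,(e[1]+e[3])/2),.025)[:2])
```

```text
13.5 [ 0.44   -0.1032  0.1835] [[ 1.     -0.0041 -0.    ]
 [ 0.      0.0022  1.    ]
 [-0.0041 -1.      0.0022]]
garlic 0.69 [320.3 192. ] [ 0.446  -0.1022]
[300.8 173.3 340.3 217. ] [ 0.4441 -0.1021]
honey_jar 0.98 [442.1 185.9] [0.4383 0.0448]
[419.2 157.  518.9 233.7] [0.4442 0.0655]
soup_tin 0.94 [ 82.7 202.1] [ 0.4586 -0.3983]
[  0.  176.  107.  240.4] [ 0.4596 -0.4135]
```

View pics/w6.png

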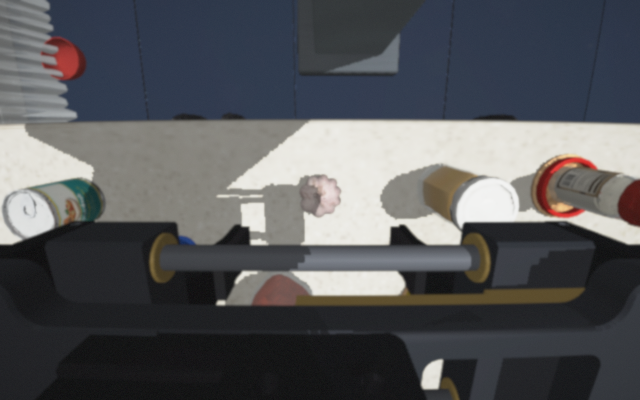

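The red-capped jar stands in its red ring (570,185), the garlic is at (321,195), the honey jar at (470,195). Descending on the garlic.

Emit:
arm_command(
  translation=[
    [0.06, 0.5, 0.02],
    [0.06, 1, 0.02],
  ],
  rotation=[
    [0, 0, 0],
    [0, 0, 0],
  ],
  grip=[-1, -1],
)

```text
time_s: 14.05
position: [0.4486, -0.103, 0.1055]
tcp_rot: [[1.0, 0.006, -0.001], [0.001, -0.003, 1.0], [0.006, -1.0, -0.003]]
force: [-0.0, -0.7, -0.3]
opening: 1.0
```

Emit:
arm_command(
  translation=[
    [0, 0.4, 0],
    [0, 0.7, 0],
    [0, 0.85, 0],
    [0, 0.85, 0],
  ],
  rotation=[
    [0, 0, 0],
    [0, 0, 0],
    [0, 0, 0],
    [0, 0, 0],
  ],
  grip=[-1, -1, -1, -1],
)

```text
time_s: 14.45
position: [0.4456, -0.1019, 0.0355]
tcp_rot: [[1.0, -0.003, -0.001], [0.001, 0.001, 1.0], [-0.003, -1.0, 0.001]]
force: [-0.7, 0.2, 1.1]
opening: 0.999
```

Emit:
arm_command(
  translation=[
    [0, 0, 0],
    [0, 0, 0],
    [0, 0, 0],
    [0, 0, 0],
    [0, 0, 0],
  ],
  rotation=[
    [0, 0, 0],
    [0, 0, 0],
    [0, 0, 0],
    [0, 0, 0],
    [0, 0, 0],
  ],
  grip=[0.5, 1, 1, 1, 1],
)

```text
time_s: 14.95
position: [0.4465, -0.1025, 0.0374]
tcp_rot: [[1.0, 0.001, -0.0], [0.0, -0.001, 1.0], [0.001, -1.0, -0.001]]
force: [-0.5, 0.1, 0.9]
opening: 0.634
```

Emit:
arm_command(
  translation=[
    [0, 0, 0],
    [0, 0, 0],
    [0, 0, 0],
    [0, 0, 0],
    [0, 0, 0],
  ],
  rotation=[
    [0, 0, 0],
    [0, 0, 0],
    [0, 0, 0],
    [0, 0, 0],
    [0, 0, 0],
  ],
  grip=[1, 1, 1, 1, 1],
)

```text
time_s: 15.45
position: [0.4463, -0.1024, 0.0371]
tcp_rot: [[1.0, 0.0, -0.0], [0.0, -0.0, 1.0], [0.0, -1.0, -0.0]]
force: [-0.7, -0.4, 6.0]
opening: 0.519
```

Emit:
arm_command(
  translation=[
    [0, -0.2, 0],
    [0, -0.6, 0],
    [0, -1, 0],
    [0, -1, 0],
  ],
  rotation=[
    [0, 0, 0],
    [0, 0, 0],
    [0, 0, 0],
    [0, 0, 0],
  ],
  grip=[1, 1, 1, 1],
)

```text
time_s: 15.85
position: [0.4481, -0.1032, 0.1195]
tcp_rot: [[1.0, 0.006, -0.0], [0.0, -0.003, 1.0], [0.006, -1.0, -0.003]]
force: [0.4, 1.0, -0.5]
opening: 0.52
```

Run:
```python
from h import *
np.set_printoptions(precision=4,suppress=True)
s=bot.read_state();print(s["time_s"],s["position"],s["opening"])
c=cap("wrist");q=c["image"][150:310,220:420];cv2.imwrite("pics/w7.png",cv2.resize(q,None,fx=2,fy=2))
```

```text
15.85 [ 0.4481 -0.1032  0.1195] 0.520150311056744
```

View pics/w7.png

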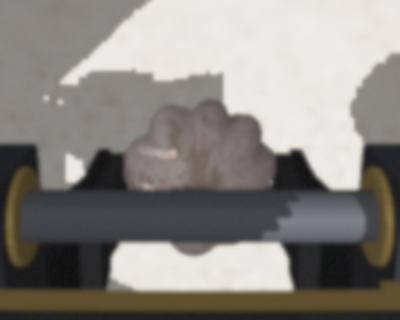

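Garlic is held centrally. Carrying it over to the white stand.

Emit:
arm_command(
  translation=[
    [0.2, -0.2, 0.4],
    [0.456, -0.35, 0.916],
  ],
  rotation=[
    [0, 0, 0],
    [0, 0, 0],
  ],
  grip=[1, 1],
)

```text
time_s: 16.1
position: [0.482, -0.0295, 0.1438]
tcp_rot: [[1.0, -0.003, 0.004], [-0.004, 0.001, 1.0], [-0.003, -1.0, 0.001]]
force: [1.5, -1.0, -0.4]
opening: 0.516
```

Emit:
arm_command(
  translation=[
    [0.2, -0.2, 0.4],
    [0.456, -0.35, 0.916],
  ],
  rotation=[
    [0, 0, 0],
    [0, 0, 0],
  ],
  grip=[1, 1],
)

```text
time_s: 16.3
position: [0.5186, 0.0451, 0.1718]
tcp_rot: [[1.0, -0.003, 0.001], [-0.001, -0.0, 1.0], [-0.003, -1.0, -0.0]]
force: [0.8, -0.2, -1.4]
opening: 0.518
```

Emit:
arm_command(
  translation=[
    [0.2, 0, 0.4],
    [0.456, 0, 0.916],
  ],
  rotation=[
    [0, 0, 0],
    [0, 0, 0],
  ],
  grip=[1, 1],
)

```text
time_s: 16.5
position: [0.555, 0.1185, 0.1712]
tcp_rot: [[1.0, -0.003, 0.0], [-0.0, -0.001, 1.0], [-0.003, -1.0, -0.001]]
force: [0.1, -0.4, -0.3]
opening: 0.516
```

Emit:
arm_command(
  translation=[
    [0.2, 0, 0.4],
    [0.456, 0, 0.916],
    [0.456, 0, 0.916],
    [0.456, 0, 0.916],
  ],
  rotation=[
    [0, 0, 0],
    [0, 0, 0],
    [0, 0, 0],
    [0, 0, 0],
  ],
  grip=[1, 1, 1, 1],
)

```text
time_s: 16.9
position: [0.5908, 0.1915, 0.1704]
tcp_rot: [[1.0, -0.004, -0.002], [0.002, -0.001, 1.0], [-0.004, -1.0, -0.001]]
force: [-0.4, -0.0, -1.6]
opening: 0.515
```

Run:
```python
from h import *
np.set_printoptions(precision=4,suppress=True)
s=bot.read_state();print(s["time_s"],s["position"],s["tcp_rot"],s["opening"])
c=cap("wrist");q=c["image"][100:300,150:550]
for k in ["white_stand","teal_stand","yellow_stand"]:
    for r in models.spot_point("wrist",k)[:1]:
        px=np.array(r["point"])*[640,400];print(k,round(r["conf"],2),px.round(1),ray(c,px,0)[:2])
for a in np.linspace(0,6.28,24): 
    p=proj(c,[[.595+.039*np.cos(a),.19+.039*np.sin(a),.016]])[0]-[150,100]; cv2.circle(q,tuple(int(v) for v in p.round()),0,(255,0,255),-1)
cv2.imwrite("pics/w8.png",cv2.resize(q,None,fx=2,fy=2,interpolation=cv2.INTER_NEAREST))
c=cap("scene");print("bottle",ray(c,(281,119),0)[:2])
```

```text
16.9 [0.5908 0.1915 0.1704] [[ 1.     -0.0041 -0.0024]
 [ 0.0024 -0.001   1.    ]
 [-0.0041 -1.     -0.001 ]] 0.5150267647855045
white_stand 0.65 [324.7 191.2] [0.5929 0.1968]
teal_stand 0.62 [444.1 175.8] [0.5743 0.3337]
yellow_stand 0.81 [202.3 194.9] [0.5978 0.0542]
bottle [0.7453 0.4612]
```

View pics/w8.png

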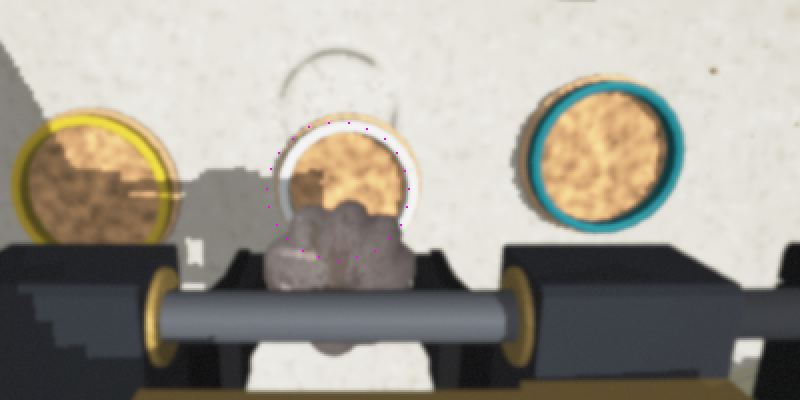

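The white ring's centre lies about 4 crop pixels right of my projected circle (y ≈ 0.195). The yellow ring is at crop (92,193) and the teal at (606,156). Computing all three, plus the garlic's offset in the grip.

Run:
```python
from h import *
np.set_printoptions(precision=4,suppress=True)
c=cap("wrist")
print("white",ray(c,(323.8,160.5),.016)+[.039,0,0],"teal",ray(c,(453,178),.016),"yellow",ray(c,(196.3,196.5),.016))
for z in (.15,.156,.165): print("garlic x",ray(c,(325,201),z)[0]+.025)
print(bot.read_state()["position"])
```

```text
white [0.5961 0.1936 0.016 ] teal [0.576  0.3357 0.016 ] yellow [0.5967 0.0514 0.016 ]
garlic x 0.5929332762839752
garlic x 0.5914083330876471
garlic x 0.589120918293155
[0.5916 0.1895 0.1726]
```

Emit:
arm_command(
  translation=[
    [0.06, 0.5, 0.05],
    [0.06, 0.9, 0.05],
    [0.06, 1, 0.05],
  ],
  rotation=[
    [0, 0, 0],
    [0, 0, 0],
    [0, 0, 0],
  ],
  grip=[1, 1, 1],
)

```text
time_s: 17.5
position: [0.5942, 0.1935, 0.0897]
tcp_rot: [[1.0, -0.007, 0.001], [-0.001, -0.001, 1.0], [-0.007, -1.0, -0.001]]
force: [-0.9, -0.1, -0.2]
opening: 0.518
```

Emit:
arm_command(
  translation=[
    [0, 0.25, 0],
    [0, 0.45, 0],
    [0, 0.52, 0],
    [0, 0.55, 0],
    [0, 0.57, 0],
  ],
  rotation=[
    [0, 0, 0],
    [0, 0, 0],
    [0, 0, 0],
    [0, 0, 0],
    [0, 0, 0],
  ],
  grip=[1, 1, 1, 1, 1],
)

```text
time_s: 18.0
position: [0.5974, 0.1948, 0.0478]
tcp_rot: [[1.0, 0.001, -0.0], [0.0, 0.0, 1.0], [0.001, -1.0, 0.0]]
force: [0.2, -0.3, -0.8]
opening: 0.518
```

Emit:
arm_command(
  translation=[
    [0, 0.01, 0],
    [0, 0.02, 0],
    [0, 0.03, 0],
    [0, 0.03, 0],
  ],
  rotation=[
    [0, 0, 0],
    [0, 0, 0],
    [0, 0, 0],
    [0, 0, 0],
  ],
  grip=[1, 1, 1, 1],
)

```text
time_s: 18.4
position: [0.5969, 0.1948, 0.0451]
tcp_rot: [[1.0, 0.0, -0.0], [0.0, 0.0, 1.0], [0.0, -1.0, 0.0]]
force: [-0.5, 0.1, -0.3]
opening: 0.516
```

Run:
```python
from h import *
s=bot.read_state();print(s["time_s"],s["position"],s["force"])
c=cap("wrist");q=c["image"][130:290,220:420];cv2.imwrite("pics/w9.png",cv2.resize(q,None,fx=3,fy=3))
```

```text
18.4 [0.59692707 0.19482776 0.04507055] [-0.53128206  0.07795062 -0.30634568]
```

View pics/w9.png

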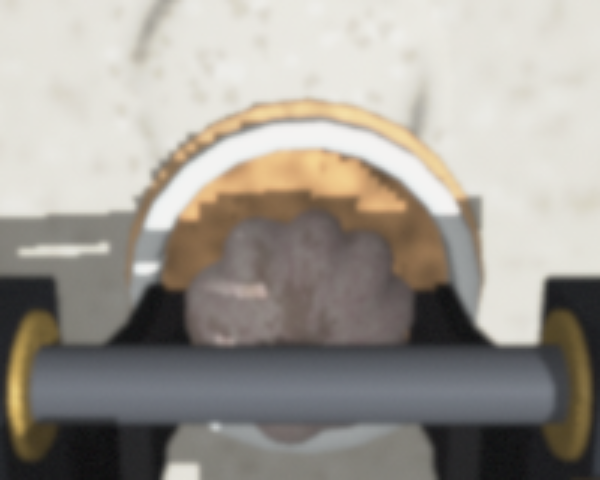

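The garlic hangs inside the white ring, about centred. Lowering the last 2 mm, releasing and retreating.

Emit:
arm_command(
  translation=[
    [-0.025, 0.005, 0.01],
    [-0.025, 0.015, 0.01],
    [-0.025, 0.02, 0.01],
    [-0.025, 0.025, 0.01],
    [-0.025, 0.025, 0.01],
  ],
  rotation=[
    [0, 0, 0],
    [0, 0, 0],
    [0, 0, 0],
    [0, 0, 0],
    [0, 0, 0],
  ],
  grip=[1, 1, 1, 1, 1],
)

```text
time_s: 18.95
position: [0.5947, 0.1956, 0.0431]
tcp_rot: [[1.0, -0.0, -0.0], [0.0, 0.0, 1.0], [-0.0, -1.0, 0.0]]
force: [-1.0, 0.2, 2.6]
opening: 0.517
```

Emit:
arm_command(
  translation=[
    [0, 0, 0],
    [0, 0, 0],
    [0, 0, 0],
    [0, 0, 0],
    [0, 0, 0],
  ],
  rotation=[
    [0, 0, 0],
    [0, 0, 0],
    [0, 0, 0],
    [0, 0, 0],
    [0, 0, 0],
  ],
  grip=[0.1, -0.1, -0.3, -0.3, -0.3],
)

```text
time_s: 19.45
position: [0.595, 0.1955, 0.0426]
tcp_rot: [[1.0, 0.0, -0.0], [0.0, -0.0, 1.0], [0.0, -1.0, -0.0]]
force: [0.4, 0.8, 0.4]
opening: 0.643
```

Emit:
arm_command(
  translation=[
    [0, 0, 0],
    [0, 0, 0],
    [0, -0.3, 0],
    [0, -0.8, 0],
    [0, -1, 0],
  ],
  rotation=[
    [0, 0, 0],
    [0, 0, 0],
    [0, 0, 0],
    [0, 0, 0],
    [0, 0, 0],
  ],
  grip=[-0.5, -0.5, -0.5, -1, -1],
)

```text
time_s: 19.95
position: [0.5966, 0.1959, 0.1259]
tcp_rot: [[1.0, 0.005, -0.0], [0.0, 0.001, 1.0], [0.005, -1.0, 0.001]]
force: [0.6, -0.4, 0.6]
opening: 0.857
```

Emit:
arm_command(
  translation=[
    [0, -0.5, 0],
    [0, -1, 0],
    [0, -1, 0],
  ],
  rotation=[
    [0, 0, 0],
    [0, 0, 0],
    [0, 0, 0],
  ],
  grip=[-1, -1, -1],
)

```text
time_s: 20.25
position: [0.5987, 0.1963, 0.2092]
tcp_rot: [[1.0, 0.013, -0.0], [0.0, 0.002, 1.0], [0.013, -1.0, 0.002]]
force: [1.3, -0.2, -0.2]
opening: 0.994
```

Run:
```python
from h import *
s=bot.read_state();print(s["time_s"],s["position"],s["force"])
c=cap("wrist");q=c["image"][100:300,220:420];cv2.imwrite("pics/w10.png",cv2.resize(q,None,fx=2,fy=2))
```

```text
20.25 [0.59874339 0.19627541 0.20921427] [ 1.26495271 -0.15064731 -0.17031958]
```

View pics/w10.png

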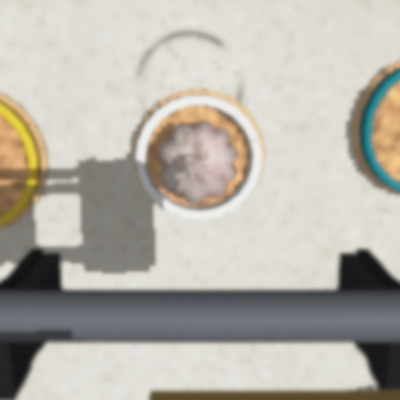

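The garlic stands upright and centred in the white ring (crop (200,158)). On to the tin.

Emit:
arm_command(
  translation=[
    [-0.3, 0, -0.5],
    [-0.44, 0, -0.92],
  ],
  rotation=[
    [0, 0, 0],
    [0, 0, 0],
  ],
  grip=[-1, -1],
)

```text
time_s: 20.5
position: [0.5566, 0.1217, 0.2012]
tcp_rot: [[1.0, -0.005, -0.003], [0.003, -0.0, 1.0], [-0.005, -1.0, -0.0]]
force: [-0.1, -0.4, -1.0]
opening: 0.999
```

Emit:
arm_command(
  translation=[
    [-0.3, 0, -0.5],
    [-0.44, 0, -0.92],
  ],
  rotation=[
    [0, 0, 0],
    [0, 0, 0],
  ],
  grip=[-1, -1],
)

```text
time_s: 20.7
position: [0.5209, 0.0473, 0.2011]
tcp_rot: [[1.0, -0.006, -0.001], [0.001, 0.0, 1.0], [-0.006, -1.0, 0.0]]
force: [-0.3, -0.3, -0.5]
opening: 0.997
```

Emit:
arm_command(
  translation=[
    [-0.3, 0, -0.5],
    [-0.44, 0, -0.92],
  ],
  rotation=[
    [0, 0, 0],
    [0, 0, 0],
  ],
  grip=[-1, -1],
)

```text
time_s: 20.9
position: [0.4859, -0.0261, 0.2013]
tcp_rot: [[1.0, -0.005, -0.0], [0.0, 0.001, 1.0], [-0.005, -1.0, 0.001]]
force: [0.4, 0.2, 0.7]
opening: 0.999
```

Emit:
arm_command(
  translation=[
    [-0.3, 0, -0.5],
    [-0.44, 0, -0.92],
  ],
  rotation=[
    [0, 0, 0],
    [0, 0, 0],
  ],
  grip=[-1, -1],
)

```text
time_s: 21.1
position: [0.4509, -0.0995, 0.2015]
tcp_rot: [[1.0, -0.005, 0.0], [-0.0, 0.002, 1.0], [-0.005, -1.0, 0.002]]
force: [0.5, 0.5, -0.5]
opening: 1.002
```

Emit:
arm_command(
  translation=[
    [0, 0, -0.5],
    [0, 0, -0.92],
  ],
  rotation=[
    [0, 0, 0],
    [0, 0, 0],
  ],
  grip=[-1, -1],
)

```text
time_s: 21.3
position: [0.4527, -0.1737, 0.2017]
tcp_rot: [[1.0, -0.002, 0.001], [-0.001, 0.001, 1.0], [-0.002, -1.0, 0.001]]
force: [1.2, 0.8, 0.2]
opening: 0.999
```

Emit:
arm_command(
  translation=[
    [0, 0, -0.5],
    [0, 0, -0.92],
  ],
  rotation=[
    [0, 0, 0],
    [0, 0, 0],
  ],
  grip=[-1, -1],
)

```text
time_s: 21.5
position: [0.4532, -0.2475, 0.2015]
tcp_rot: [[1.0, -0.002, 0.001], [-0.001, 0.001, 1.0], [-0.002, -1.0, 0.001]]
force: [1.1, 0.0, 0.7]
opening: 0.999
```

Emit:
arm_command(
  translation=[
    [0, 0, -0.5],
    [0, 0, -0.92],
  ],
  rotation=[
    [0, 0, 0],
    [0, 0, 0],
  ],
  grip=[-1, -1],
)

```text
time_s: 21.7
position: [0.4532, -0.321, 0.2013]
tcp_rot: [[1.0, -0.002, 0.001], [-0.001, 0.002, 1.0], [-0.002, -1.0, 0.002]]
force: [1.8, 0.1, 0.0]
opening: 1.002
```

Emit:
arm_command(
  translation=[
    [0, 0, -0.5],
    [0, 0, -0.92],
    [0, 0, -0.92],
    [0, 0, -0.92],
    [0, 0, -0.92],
  ],
  rotation=[
    [0, 0, 0],
    [0, 0, 0],
    [0, 0, 0],
    [0, 0, 0],
    [0, 0, 0],
  ],
  grip=[-1, -1, -1, -1, -1],
)

```text
time_s: 22.2
position: [0.4534, -0.3914, 0.2016]
tcp_rot: [[1.0, -0.002, -0.001], [0.001, 0.003, 1.0], [-0.002, -1.0, 0.003]]
force: [0.7, 0.6, 0.1]
opening: 1.002
```

Run:
```python
from h import *
np.set_printoptions(precision=4,suppress=True)
s=bot.read_state();print(s["time_s"],s["position"],s["tcp_rot"])
c=cap("wrist");q=c["image"][100:300,220:420]
for k in ["soup_tin"]:
    for r in models.spot_point("wrist",k)[:2]:
        px=np.array(r["point"])*[640,400];print(k,round(r["conf"],2),px.round(1),ray(c,px,0)[:2])
for a in np.linspace(0,6.28,24): 
    p=proj(c,[[.457+.0285*np.cos(a),-.395+.0285*np.sin(a),.072]])[0]-[220,100]; cv2.circle(q,tuple(int(v) for v in p.round()),0,(255,0,255),-1)
print(proj(c,[[.457,-.395,.072],[.467,-.395,.072]])-[220,100])
cv2.imwrite("pics/w11.png",cv2.resize(q,None,fx=2,fy=2,interpolation=cv2.INTER_NEAREST))
```

```text
22.2 [ 0.4534 -0.3914  0.2016] [[ 1.     -0.0021 -0.0006]
 [ 0.0006  0.0032  1.    ]
 [-0.0021 -1.      0.0032]]
soup_tin 0.59 [316.7 186.3] [ 0.4563 -0.3947]
[[ 95.9516 100.8291]
 [ 95.9673 110.3102]]
```

View pics/w11.png

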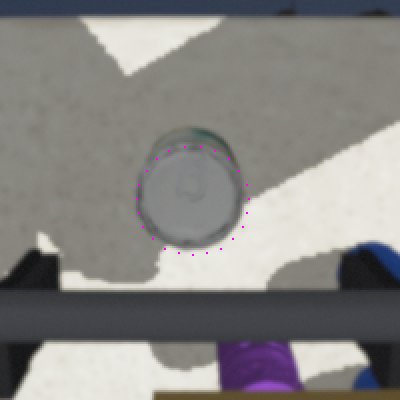

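The tin's lid is centred at crop (190,194), about 3 mm nearer than the projected circle, and nothing is in the fingers' way. Grasping.

Emit:
arm_command(
  translation=[
    [0.01, 0.5, -0.05],
    [0.01, 1, -0.05],
  ],
  rotation=[
    [0, 0, 0],
    [0, 0, 0],
  ],
  grip=[-1, -1],
)

```text
time_s: 22.5
position: [0.4563, -0.3976, 0.1238]
tcp_rot: [[1.0, 0.003, -0.002], [0.002, -0.004, 1.0], [0.003, -1.0, -0.004]]
force: [0.7, 0.5, -0.5]
opening: 0.999
```

Emit:
arm_command(
  translation=[
    [0, 0.4, 0],
    [0, 0.75, 0],
    [0, 0.92, 0],
    [0, 0.92, 0],
  ],
  rotation=[
    [0, 0, 0],
    [0, 0, 0],
    [0, 0, 0],
    [0, 0, 0],
  ],
  grip=[-1, -1, -1, -1],
)

```text
time_s: 22.9
position: [0.4543, -0.3954, 0.0476]
tcp_rot: [[1.0, -0.003, -0.001], [0.001, 0.003, 1.0], [-0.003, -1.0, 0.003]]
force: [0.6, 0.8, 1.0]
opening: 0.997
```

Emit:
arm_command(
  translation=[
    [0, 0, 0],
    [0, 0, 0],
    [0, 0, 0],
    [0, 0, 0],
    [0, 0, 0],
  ],
  rotation=[
    [0, 0, 0],
    [0, 0, 0],
    [0, 0, 0],
    [0, 0, 0],
    [0, 0, 0],
  ],
  grip=[0.2, 1, 1, 1, 1],
)

```text
time_s: 23.4
position: [0.4551, -0.3972, 0.0501]
tcp_rot: [[1.0, 0.001, 0.0], [-0.0, -0.0, 1.0], [0.001, -1.0, -0.0]]
force: [-0.7, 0.7, 4.5]
opening: 0.652
```

Emit:
arm_command(
  translation=[
    [0, 0, 0],
    [0, 0, 0],
    [0, 0, 0],
    [0, 0, 0],
  ],
  rotation=[
    [0, 0, 0],
    [0, 0, 0],
    [0, 0, 0],
    [0, 0, 0],
  ],
  grip=[1, 1, 1, 1],
)

```text
time_s: 23.8
position: [0.4551, -0.3972, 0.0501]
tcp_rot: [[1.0, 0.0, 0.0], [-0.0, -0.0, 1.0], [0.0, -1.0, -0.0]]
force: [-0.6, 0.7, 4.7]
opening: 0.653
```

Emit:
arm_command(
  translation=[
    [0, -0.2, 0],
    [0, -0.6, 0],
    [0, -1, 0],
    [0, -1, 0],
  ],
  rotation=[
    [0, 0, 0],
    [0, 0, 0],
    [0, 0, 0],
    [0, 0, 0],
  ],
  grip=[1, 1, 1, 1],
)

```text
time_s: 24.2
position: [0.4568, -0.3996, 0.133]
tcp_rot: [[1.0, 0.005, -0.0], [0.0, -0.007, 1.0], [0.005, -1.0, -0.007]]
force: [-0.0, -0.9, -2.3]
opening: 0.653
```

Opening of 57 mm matches the tin, and it lifted. Carrying to the teal stand.

Emit:
arm_command(
  translation=[
    [0, -0.3, 0.4],
    [0, -0.5, 0.916],
  ],
  rotation=[
    [0, 0, 0],
    [0, 0, 0],
  ],
  grip=[1, 1],
)

```text
time_s: 24.4
position: [0.4548, -0.325, 0.1688]
tcp_rot: [[1.0, 0.0, 0.003], [-0.003, -0.001, 1.0], [0.0, -1.0, -0.001]]
force: [0.1, 0.3, -2.2]
opening: 0.649
```

Emit:
arm_command(
  translation=[
    [0, -0.3, 0.5],
    [0, -0.5, 0.916],
  ],
  rotation=[
    [0, 0, 0],
    [0, 0, 0],
  ],
  grip=[1, 1],
)

```text
time_s: 24.6
position: [0.4539, -0.2483, 0.2088]
tcp_rot: [[1.0, -0.002, -0.0], [0.0, 0.002, 1.0], [-0.002, -1.0, 0.002]]
force: [0.3, 0.2, -1.5]
opening: 0.651
```

Emit:
arm_command(
  translation=[
    [0, -0.1, 0.5],
    [0, -0.2, 0.916],
  ],
  rotation=[
    [0, 0, 0],
    [0, 0, 0],
  ],
  grip=[1, 1],
)

```text
time_s: 24.8
position: [0.4538, -0.1751, 0.2245]
tcp_rot: [[1.0, -0.002, -0.0], [0.0, 0.002, 1.0], [-0.002, -1.0, 0.002]]
force: [0.4, 0.3, -2.1]
opening: 0.652
```

Emit:
arm_command(
  translation=[
    [0, 0, 0.5],
    [0, 0, 0.916],
  ],
  rotation=[
    [0, 0, 0],
    [0, 0, 0],
  ],
  grip=[1, 1],
)

```text
time_s: 25.0
position: [0.4537, -0.102, 0.2243]
tcp_rot: [[1.0, -0.002, -0.0], [0.0, 0.001, 1.0], [-0.002, -1.0, 0.001]]
force: [-0.8, 0.3, -1.7]
opening: 0.656
```

Emit:
arm_command(
  translation=[
    [0, 0, 0.5],
    [0, 0, 0.916],
  ],
  rotation=[
    [0, 0, 0],
    [0, 0, 0],
  ],
  grip=[1, 1],
)

```text
time_s: 25.2
position: [0.4535, -0.0288, 0.224]
tcp_rot: [[1.0, -0.003, -0.0], [0.0, 0.001, 1.0], [-0.003, -1.0, 0.001]]
force: [0.7, -0.8, -2.7]
opening: 0.65
```

Emit:
arm_command(
  translation=[
    [0.1, 0, 0.5],
    [0.3, 0, 0.916],
  ],
  rotation=[
    [0, 0, 0],
    [0, 0, 0],
  ],
  grip=[1, 1],
)

```text
time_s: 25.4
position: [0.4765, 0.0445, 0.2238]
tcp_rot: [[1.0, -0.005, -0.0], [0.0, 0.001, 1.0], [-0.005, -1.0, 0.001]]
force: [-0.6, -1.6, -2.2]
opening: 0.653
```

Emit:
arm_command(
  translation=[
    [0.15, 0, 0.5],
    [0.3, 0, 0.916],
  ],
  rotation=[
    [0, 0, 0],
    [0, 0, 0],
  ],
  grip=[1, 1],
)

```text
time_s: 25.6
position: [0.5023, 0.1176, 0.2239]
tcp_rot: [[1.0, -0.002, -0.001], [0.001, 0.0, 1.0], [-0.002, -1.0, 0.0]]
force: [0.8, -0.4, -2.5]
opening: 0.652
```

Emit:
arm_command(
  translation=[
    [0.15, 0, 0.5],
    [0.3, 0, 0.916],
  ],
  rotation=[
    [0, 0, 0],
    [0, 0, 0],
  ],
  grip=[1, 1],
)

```text
time_s: 25.8
position: [0.5262, 0.1908, 0.2236]
tcp_rot: [[1.0, -0.003, -0.001], [0.001, -0.0, 1.0], [-0.003, -1.0, -0.0]]
force: [0.3, -0.7, -2.3]
opening: 0.654
```

Emit:
arm_command(
  translation=[
    [0.15, 0, 0.5],
    [0.3, 0, 0.916],
  ],
  rotation=[
    [0, 0, 0],
    [0, 0, 0],
  ],
  grip=[1, 1],
)

```text
time_s: 26.0
position: [0.5502, 0.264, 0.2233]
tcp_rot: [[1.0, -0.003, -0.001], [0.001, -0.001, 1.0], [-0.003, -1.0, -0.001]]
force: [1.0, -0.2, -3.4]
opening: 0.652
```

Emit:
arm_command(
  translation=[
    [0.15, 0, 0.5],
    [0.3, 0, 0.916],
    [0.3, 0, 0.916],
    [0.3, 0, 0.916],
    [0.3, 0, 0.916],
  ],
  rotation=[
    [0, 0, 0],
    [0, 0, 0],
    [0, 0, 0],
    [0, 0, 0],
    [0, 0, 0],
  ],
  grip=[1, 1, 1, 1, 1],
)

```text
time_s: 26.5
position: [0.5738, 0.3344, 0.2237]
tcp_rot: [[1.0, -0.003, 0.0], [-0.0, -0.002, 1.0], [-0.003, -1.0, -0.002]]
force: [0.1, -0.9, -2.1]
opening: 0.659
```

Emit:
arm_command(
  translation=[
    [0.025, 0.5, 0.02],
    [0.025, 1, 0.02],
  ],
  rotation=[
    [0, 0, 0],
    [0, 0, 0],
  ],
  grip=[1, 1],
)

```text
time_s: 26.7
position: [0.5782, 0.3363, 0.1461]
tcp_rot: [[1.0, 0.004, 0.001], [-0.001, 0.001, 1.0], [0.004, -1.0, 0.001]]
force: [-0.4, -0.3, -3.5]
opening: 0.657
```

Emit:
arm_command(
  translation=[
    [0, 0.4, 0],
    [0, 0.75, 0],
    [0, 0.95, 0],
    [0, 1, 0],
    [0, 1, 0],
  ],
  rotation=[
    [0, 0, 0],
    [0, 0, 0],
    [0, 0, 0],
    [0, 0, 0],
    [0, 0, 0],
  ],
  grip=[1, 1, 1, 1, 1],
)

```text
time_s: 27.2
position: [0.5771, 0.3366, 0.0653]
tcp_rot: [[1.0, -0.0, 0.001], [-0.001, -0.0, 1.0], [-0.0, -1.0, -0.0]]
force: [0.4, -0.1, -2.4]
opening: 0.653
```

Run:
```python
from h import *
s=bot.read_state();print(s["time_s"],s["position"],s["force"])
c=cap("wrist");q=c["image"][130:290,220:420];cv2.imwrite("pics/w12.png",cv2.resize(q,None,fx=3,fy=3))
```

```text
27.2 [0.577079   0.3366191  0.06533707] [ 0.39321424 -0.13504383 -2.44220075]
```

View pics/w12.png

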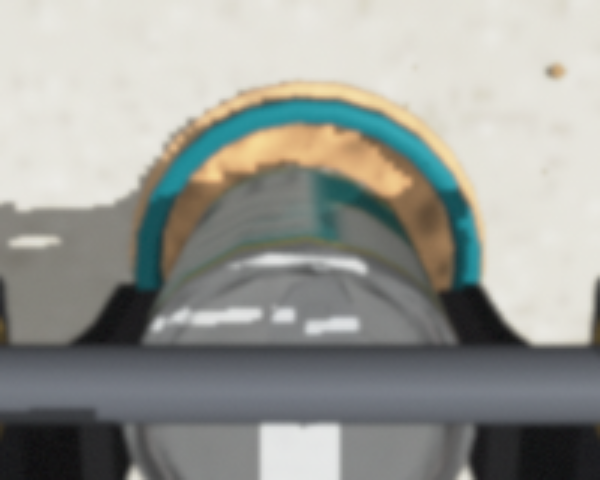

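Run:
```python
from h import *
c=cap("wrist")
print("tin x",ray(c,(321,130+164/3),.0155)[0]+.0285,"ring x",ray(c,(322,130+99/3),.016)[0]+.043,ray(c,(322,130+124/3),.016)[0]+.037,"ring y",ray(c,(220+308.5/3,130+240/3),.016)[1],bot.read_state()["position"])
```

```text
tin x 0.5782295323455929 ring x 0.5772919499977378 0.5771239284694932 ring y 0.3390878148490401 [0.57810598 0.3373683  0.06692514]
```

Tin and teal ring are concentric within 2 mm. Lowering, releasing and retreating.

Emit:
arm_command(
  translation=[
    [-0.01, 0.05, 0.02],
    [-0.01, 0.09, 0.02],
    [-0.01, 0.115, 0.02],
    [-0.01, 0.13, 0.02],
    [-0.01, 0.14, 0.02],
  ],
  rotation=[
    [0, 0, 0],
    [0, 0, 0],
    [0, 0, 0],
    [0, 0, 0],
    [0, 0, 0],
  ],
  grip=[1, 1, 1, 1, 1],
)

```text
time_s: 27.8
position: [0.576, 0.339, 0.0561]
tcp_rot: [[1.0, 0.0, -0.001], [0.001, 0.0, 1.0], [0.0, -1.0, 0.0]]
force: [-3.5, -1.5, 13.3]
opening: 0.649
```

Emit:
arm_command(
  translation=[
    [0, 0, 0],
    [0, 0, 0],
    [0, 0, 0],
  ],
  rotation=[
    [0, 0, 0],
    [0, 0, 0],
    [0, 0, 0],
  ],
  grip=[1, 1, 1],
)

```text
time_s: 28.1
position: [0.576, 0.339, 0.0561]
tcp_rot: [[1.0, 0.0, -0.0], [0.0, 0.0, 1.0], [0.0, -1.0, 0.0]]
force: [-2.8, -0.5, 7.7]
opening: 0.653
```

Emit:
arm_command(
  translation=[
    [0, 0, 0],
    [0, 0, 0],
    [0, 0, 0],
    [0, 0, 0],
    [0, 0, 0],
  ],
  rotation=[
    [0, 0, 0],
    [0, 0, 0],
    [0, 0, 0],
    [0, 0, 0],
    [0, 0, 0],
  ],
  grip=[-0.3, -0.5, -0.7, -0.7, -0.7],
)

```text
time_s: 28.6
position: [0.5761, 0.3388, 0.0539]
tcp_rot: [[1.0, 0.0, -0.0], [0.0, -0.0, 1.0], [0.0, -1.0, -0.0]]
force: [1.0, 0.3, -0.6]
opening: 0.839
```

Emit:
arm_command(
  translation=[
    [0, -0.3, 0],
    [0, -0.8, 0],
    [0, -1, 0],
  ],
  rotation=[
    [0, 0, 0],
    [0, 0, 0],
    [0, 0, 0],
  ],
  grip=[-0.8, -1, -1],
)

```text
time_s: 28.9
position: [0.5779, 0.3395, 0.1372]
tcp_rot: [[1.0, 0.005, -0.0], [0.0, 0.002, 1.0], [0.005, -1.0, 0.002]]
force: [0.8, 0.6, 0.7]
opening: 0.969
```

Emit:
arm_command(
  translation=[
    [0, -0.5, 0],
    [0, -1, 0],
  ],
  rotation=[
    [0, 0, 0],
    [0, 0, 0],
  ],
  grip=[-1, -1],
)

```text
time_s: 29.1
position: [0.5753, 0.3384, 0.214]
tcp_rot: [[1.0, -0.003, -0.0], [0.0, -0.001, 1.0], [-0.003, -1.0, -0.001]]
force: [0.9, 0.3, 0.2]
opening: 1.002
```

Emit:
arm_command(
  translation=[
    [-0.2, -0.2, -0.5],
    [-0.43, -0.2, -0.92],
  ],
  rotation=[
    [0, 0, 0],
    [0, 0, 0],
  ],
  grip=[-1, -1],
)

```text
time_s: 29.3
position: [0.5437, 0.2651, 0.2332]
tcp_rot: [[1.0, 0.008, -0.002], [0.002, 0.002, 1.0], [0.008, -1.0, 0.002]]
force: [1.2, -0.4, -0.4]
opening: 1.001
```

Emit:
arm_command(
  translation=[
    [-0.2, 0, -0.5],
    [-0.43, 0, -0.92],
  ],
  rotation=[
    [0, 0, 0],
    [0, 0, 0],
  ],
  grip=[-1, -1],
)

```text
time_s: 29.5
position: [0.5065, 0.19, 0.23]
tcp_rot: [[1.0, 0.001, -0.0], [0.0, -0.0, 1.0], [0.001, -1.0, -0.0]]
force: [-0.4, 0.3, 0.2]
opening: 1.0
```

Emit:
arm_command(
  translation=[
    [-0.2, 0, -0.5],
    [-0.43, 0, -0.92],
  ],
  rotation=[
    [0, 0, 0],
    [0, 0, 0],
  ],
  grip=[-1, -1],
)

```text
time_s: 29.7
position: [0.4721, 0.1164, 0.2299]
tcp_rot: [[1.0, 0.0, -0.0], [0.0, -0.0, 1.0], [0.0, -1.0, -0.0]]
force: [0.9, 0.2, -0.1]
opening: 1.002
```

Emit:
arm_command(
  translation=[
    [-0.2, 0, -0.5],
    [-0.43, 0, -0.92],
    [-0.43, 0, -0.92],
    [-0.43, 0, -0.92],
    [-0.43, 0, -0.92],
  ],
  rotation=[
    [0, 0, 0],
    [0, 0, 0],
    [0, 0, 0],
    [0, 0, 0],
    [0, 0, 0],
  ],
  grip=[-1, -1, -1, -1, -1],
)

```text
time_s: 30.2
position: [0.4393, 0.0449, 0.2301]
tcp_rot: [[1.0, 0.001, -0.001], [0.001, 0.0, 1.0], [0.001, -1.0, 0.0]]
force: [-0.3, -0.2, -0.3]
opening: 0.997
```

Run:
```python
from h import *
np.set_printoptions(precision=4,suppress=True)
c=cap("wrist");s=bot.read_state();print(s["time_s"],s["position"],s["tcp_rot"])
for r in models.spot_point("wrist","honey_jar")[:2]:
        px=np.array(r["point"])*[640,400];print(round(r["conf"],2),px.round(1),ray(c,px,0)[:2])
print(proj(c,[[.438,.044,.099],[.448,.044,.099],[.438,.044,0],[.448,.044,0]]))
q=c["image"][110:260,230:430].copy();A=cv2.resize(q,None,fx=4,fy=4,interpolation=cv2.INTER_CUBIC)
cv2.imwrite("pics/w13.png",A)
```

```text
30.25 [0.4393 0.0451 0.2301] [[ 1.      0.0009 -0.0014]
 [ 0.0014  0.0002  1.    ]
 [ 0.0009 -1.      0.0002]]
0.82 [319.3 177.2] [0.436  0.0442]
[[319.055  195.3963]
 [319.0444 204.9103]
 [319.1412 178.6894]
 [319.1327 185.9103]]
```

View pics/w13.png

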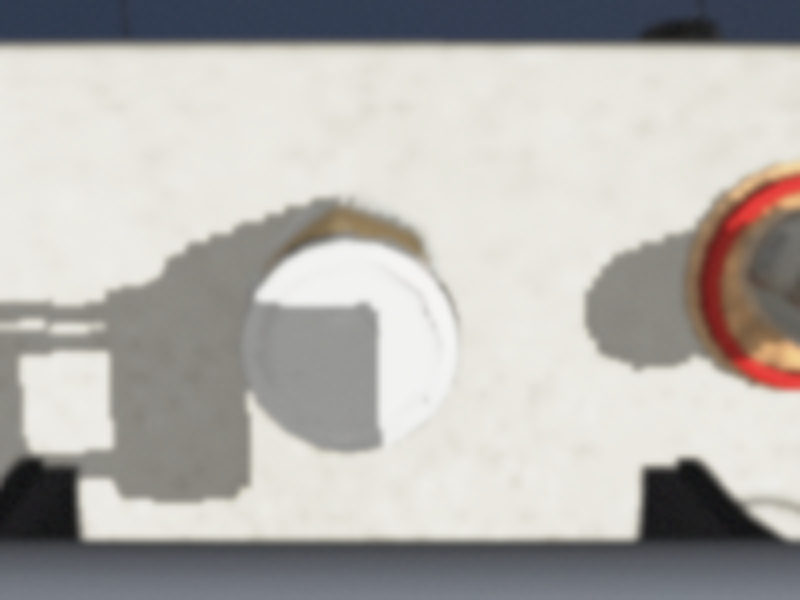

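The lid centre is at crop (350,343), so the jar is near (0.438, 0.0425). One base corner shows at crop (337,208), with faces at about 18° and -36°, consistent with a hexagonal jar turned roughly 12°. That was my sixteenth picture, so from here I work by numbers: measuring the face angles from the amber outline.

Run:
```python
from h import *
np.set_printoptions(precision=1,suppress=True,linewidth=150)
c=cap("wrist");im=c["image"];hsv=cv2.cvtColor(im,cv2.COLOR_BGR2HSV)
m=cv2.inRange(hsv,(8,60,40),(30,255,255));m[:, :285]=0;m[:,352:]=0;m[:150]=0;m[:][185:]=0
P=[]
for x in range(290,345):
    ys=np.where(m[:,x])[0]
    if len(ys): P.append(np.r_[x,ys[0],(ray(c,(x,ys[0]),.004)[:2]-[.438,.0425])*1000])
print(np.array(P))
```

```text
[[302.  171.  -11.3 -21.1]
 [303.  170.  -12.6 -19.7]
 [304.  169.  -13.9 -18.4]
 [305.  168.  -15.3 -17. ]
 [306.  168.  -15.3 -15.7]
 [307.  167.  -16.6 -14.3]
 [308.  166.  -18.  -13. ]
 [309.  165.  -19.3 -11.7]
 [310.  164.  -20.6 -10.3]
 [311.  164.  -20.6  -9. ]
 [312.  163.  -22.   -7.7]
 [313.  163.  -22.   -6.3]
 [314.  162.  -23.3  -5. ]
 [315.  162.  -23.3  -3.7]
 [316.  163.  -22.   -2.4]
 [317.  163.  -22.   -1. ]
 [318.  163.  -22.    0.3]
 [319.  164.  -20.7   1.6]
 [320.  164.  -20.7   3. ]
 [321.  164.  -20.7   4.3]
 [322.  165.  -19.3   5.6]
 [323.  165.  -19.3   6.9]
 [324.  165.  -19.3   8.3]
 [325.  166.  -18.    9.6]
 [326.  166.  -18.   10.9]
 [327.  167.  -16.7  12.3]
 [328.  167.  -16.7  13.6]
 [329.  167.  -16.7  14.9]
 [330.  168.  -15.4  16.3]
 [331.  168.  -15.4  17.6]
 [332.  169.  -14.   19. ]
 [333.  170.  -12.7  20.3]
 [334.  171.  -11.4  21.7]]
```

The two visible faces are 60° apart, so it is a hexagonal jar; turning the jaws +9° about vertical makes them square to two faces. Grasping.

Emit:
arm_command(
  translation=[
    [0, 0.2, -0.03],
    [0, 0.5, -0.03],
    [0, 0.8, -0.03],
    [0, 0.8, -0.03],
  ],
  rotation=[
    [0, -0.08, 0],
    [0, -0.15, 0],
    [0, -0.15, 0],
    [0, -0.15, 0],
  ],
  grip=[-1, -1, -1, -1],
)

```text
time_s: 30.75
position: [0.4368, 0.0429, 0.1639]
tcp_rot: [[0.987, -0.006, -0.158], [0.158, 0.001, 0.987], [-0.006, -1.0, 0.002]]
force: [-0.4, 0.5, -0.0]
opening: 1.004
```

Emit:
arm_command(
  translation=[
    [0, 0.4, 0],
    [0, 0.8, 0],
    [0, 1, 0],
    [0, 1, 0],
  ],
  rotation=[
    [0, 0, 0],
    [0, 0, 0],
    [0, 0, 0],
    [0, 0, 0],
  ],
  grip=[-1, -1, -1, -1],
)

```text
time_s: 31.15
position: [0.4381, 0.0425, 0.085]
tcp_rot: [[0.988, -0.003, -0.157], [0.157, 0.001, 0.988], [-0.003, -1.0, 0.001]]
force: [-0.2, -1.0, -0.2]
opening: 0.998
```

Emit:
arm_command(
  translation=[
    [0, 0.08, 0],
    [0, 0.12, 0],
    [0, 0.12, 0],
  ],
  rotation=[
    [0, 0, 0],
    [0, 0, 0],
    [0, 0, 0],
  ],
  grip=[-1, -1, -1],
)

```text
time_s: 31.45
position: [0.439, 0.042, 0.077]
tcp_rot: [[0.988, 0.001, -0.157], [0.157, -0.0, 0.988], [0.001, -1.0, -0.0]]
force: [-1.0, -0.1, -0.5]
opening: 0.996
```

Emit:
arm_command(
  translation=[
    [0, 0, 0],
    [0, 0, 0],
    [0, 0, 0],
    [0, 0, 0],
    [0, 0, 0],
  ],
  rotation=[
    [0, 0, 0],
    [0, 0, 0],
    [0, 0, 0],
    [0, 0, 0],
    [0, 0, 0],
  ],
  grip=[0, 0.4, 1, 1, 1],
)

```text
time_s: 31.95
position: [0.4385, 0.042, 0.0766]
tcp_rot: [[0.988, 0.0, -0.156], [0.156, 0.0, 0.988], [0.0, -1.0, 0.0]]
force: [-0.6, 1.2, 1.6]
opening: 0.641
```

Emit:
arm_command(
  translation=[
    [0, 0, 0],
    [0, 0, 0],
    [0, 0, 0],
    [0, 0, 0],
    [0, 0, 0],
  ],
  rotation=[
    [0, 0, 0],
    [0, 0, 0],
    [0, 0, 0],
    [0, 0, 0],
    [0, 0, 0],
  ],
  grip=[1, 1, 1, 1, 1],
)

```text
time_s: 32.45
position: [0.4385, 0.042, 0.0765]
tcp_rot: [[0.988, 0.0, -0.157], [0.157, 0.0, 0.988], [0.0, -1.0, 0.0]]
force: [-0.1, 2.0, 3.3]
opening: 0.642
```

Closed at 56–57 mm, square on the flats. Lifting and moving straight over to the yellow stand.

Emit:
arm_command(
  translation=[
    [0, -0.2, 0],
    [0, -0.6, 0],
    [0, -1, 0],
    [0, -1, 0],
  ],
  rotation=[
    [0, 0, 0],
    [0, 0, 0],
    [0, 0, 0],
    [0, 0, 0],
  ],
  grip=[1, 1, 1, 1],
)

```text
time_s: 32.85
position: [0.4404, 0.0416, 0.1589]
tcp_rot: [[0.988, 0.007, -0.157], [0.157, -0.001, 0.988], [0.006, -1.0, -0.002]]
force: [1.4, -0.2, -4.3]
opening: 0.643
```

Emit:
arm_command(
  translation=[
    [0.3, 0, -0.03],
    [0.7, 0, -0.07],
    [0.978, 0, -0.1],
  ],
  rotation=[
    [0, 0, 0],
    [0, 0, 0],
    [0, 0, 0],
  ],
  grip=[1, 1, 1],
)

```text
time_s: 33.15
position: [0.5184, 0.0461, 0.155]
tcp_rot: [[0.988, 0.0, -0.156], [0.156, -0.0, 0.988], [0.0, -1.0, -0.0]]
force: [1.0, 0.2, -3.6]
opening: 0.641
```

Emit:
arm_command(
  translation=[
    [0.4, 0, -0.04],
    [0.8, 0, -0.08],
    [0.978, 0, -0.1],
    [0.978, 0, -0.1],
    [0.978, 0, -0.1],
  ],
  rotation=[
    [0, 0, 0],
    [0, 0, 0],
    [0, 0, 0],
    [0, 0, 0],
    [0, 0, 0],
  ],
  grip=[1, 1, 1, 1, 1],
)

```text
time_s: 33.65
position: [0.5931, 0.0507, 0.1541]
tcp_rot: [[0.988, -0.006, -0.157], [0.157, 0.0, 0.988], [-0.006, -1.0, 0.001]]
force: [-0.9, 0.4, -4.3]
opening: 0.64
```

Run:
```python
from h import *
np.set_printoptions(precision=4,suppress=True)
c=cap("wrist");s=bot.read_state();print(s["time_s"],s["position"],s["force"],s["opening"])
hsv=cv2.cvtColor(c["image"],cv2.COLOR_BGR2HSV)
m=cv2.inRange(hsv,(24,150,60),(34,255,255))
pts=cv2.findNonZero(m).reshape(-1,2);print(len(pts),pts.min(0),pts.max(0))
W=np.array([ray(c,p,.016)[:2] for p in pts]);W=W[np.hypot(*(W-[.5955,.051]).T)<.06]
# ring mid radius 42mm fit
from scipy.optimize import least_squares
r=least_squares(lambda q:np.hypot(W[:,0]-q[0],W[:,1]-q[1])-.042,[.5955,.051],loss="soft_l1",f_scale=.002)
print("ring",r.x,len(W),np.abs(r.fun).mean())
# amber contents extent
a=cv2.inRange(hsv,(8,60,40),(23,255,255))
ys,xs=np.where(m); print("row-wise of col 320:",[ (i,hsv[i,320].tolist()) for i in range(140,245,3)])
```

```text
33.7 [0.5928 0.0508 0.1545] [-0.4573  0.1693 -3.8981] 0.6380602178461252
658 [279 157] [361 208]
ring [0.5972 0.0511] 658 0.0012487344611403222
row-wise of col 320: [(140, [24, 11, 231]), (143, [24, 11, 232]), (146, [23, 10, 232]), (149, [26, 8, 234]), (152, [20, 29, 223]), (155, [19, 97, 229]), (158, [27, 176, 236]), (161, [26, 178, 232]), (164, [16, 118, 195]), (167, [15, 113, 216]), (170, [16, 112, 224]), (173, [16, 113, 223]), (176, [15, 108, 219]), (179, [16, 73, 182]), (182, [16, 71, 177]), (185, [19, 67, 130]), (188, [19, 78, 125]), (191, [18, 88, 125]), (194, [19, 94, 125]), (197, [19, 90, 131]), (200, [18, 87, 143]), (203, [19, 83, 147]), (206, [18, 83, 151]), (209, [19, 84, 152]), (212, [20, 17, 91]), (215, [30, 2, 114]), (218, [15, 4, 123]), (221, [30, 4, 142]), (224, [30, 3, 149]), (227, [45, 3, 151]), (230, [30, 5, 153]), (233, [30, 5, 147]), (236, [23, 7, 150]), (239, [30, 2, 150]), (242, [40, 5, 150])]
```

Emit:
arm_command(
  translation=[
    [0.04, 0.25, 0],
    [0.04, 0.5, 0],
    [0.04, 0.65, 0],
    [0.04, 0.7, 0],
    [0.04, 0.7, 0],
  ],
  rotation=[
    [0, 0, 0],
    [0, 0, 0],
    [0, 0, 0],
    [0, 0, 0],
    [0, 0, 0],
  ],
  grip=[1, 1, 1, 1, 1],
)

```text
time_s: 34.2
position: [0.5977, 0.0512, 0.0999]
tcp_rot: [[0.988, -0.002, -0.157], [0.157, 0.0, 0.988], [-0.002, -1.0, 0.0]]
force: [-0.6, -0.5, -3.7]
opening: 0.646
```

Run:
```python
from h import *
np.set_printoptions(precision=4,suppress=True)
c=cap("wrist");s=bot.read_state();print(s["time_s"],s["position"],s["force"])
hsv=cv2.cvtColor(c["image"],cv2.COLOR_BGR2HSV)
m=cv2.inRange(hsv,(24,150,60),(34,255,255))
W=np.array([ray(c,p,.016)[:2] for p in cv2.findNonZero(m).reshape(-1,2)]);W=W[np.hypot(*(W-[.5955,.051]).T)<.06]
from scipy.optimize import least_squares
r=least_squares(lambda q:np.hypot(W[:,0]-q[0],W[:,1]-q[1])-.042,[.5955,.051],loss="soft_l1",f_scale=.002)
print("ring",r.x,len(W))
zb=s["position"][2]-.0765
for col in (300,310,320,330,340):
    print(col,"world (bottom plane) of rows", [(i,hsv[i,col].tolist(),round(ray(c,(col,i),zb)[0],4)) for i in range(158,196,2)][:])
```

```text
34.25 [0.5985 0.0511 0.1006] [ 0.2414  0.0725 -3.9122]
ring [0.5972 0.0511] 1100
300 world (bottom plane) of rows [(158, [16, 101, 195], np.float64(0.556)), (160, [22, 147, 168], np.float64(0.5576)), (162, [26, 181, 233], np.float64(0.5591)), (164, [27, 178, 241], np.float64(0.5607)), (166, [27, 178, 239], np.float64(0.5623)), (168, [23, 137, 231], np.float64(0.5638)), (170, [18, 105, 237], np.float64(0.5654)), (172, [16, 112, 226], np.float64(0.567)), (174, [15, 114, 183], np.float64(0.5686)), (176, [15, 113, 106], np.float64(0.5702)), (178, [15, 109, 105], np.float64(0.5717)), (180, [15, 111, 126], np.float64(0.5733)), (182, [15, 110, 137], np.float64(0.575)), (184, [15, 80, 140], np.float64(0.5766)), (186, [16, 58, 140], np.float64(0.5782)), (188, [16, 57, 134], np.float64(0.5798)), (190, [16, 60, 131], np.float64(0.5814)), (192, [17, 65, 126], np.float64(0.5831)), (194, [19, 68, 123], np.float64(0.5847))]
310 world (bottom plane) of rows [(158, [24, 180, 212], np.float64(0.5548)), (160, [27, 176, 241], np.float64(0.5564)), (162, [27, 179, 240], np.float64(0.5579)), (164, [24, 163
[... 2487 characters left out ...]
np.float64(0.5542)), (164, [27, 174, 241], np.float64(0.5557)), (166, [26, 179, 228], np.float64(0.5573)), (168, [19, 138, 177], np.float64(0.5589)), (170, [15, 115, 199], np.float64(0.5604)), (172, [16, 111, 228], np.float64(0.562)), (174, [20, 101, 241], np.float64(0.5636)), (176, [18, 105, 236], np.float64(0.5651)), (178, [15, 114, 159], np.float64(0.5667)), (180, [15, 113, 138], np.float64(0.5683)), (182, [15, 111, 135], np.float64(0.5699)), (184, [15, 89, 144], np.float64(0.5715)), (186, [15, 60, 162], np.float64(0.5731)), (188, [16, 62, 172], np.float64(0.5747)), (190, [16, 59, 163], np.float64(0.5764)), (192, [17, 51, 139], np.float64(0.578)), (194, [19, 58, 128], np.float64(0.5796))]
```

The jar's near corner puts its axis at about (0.5985, 0.051) against the ring's (0.5972, 0.0511), which is well inside the clearance. Lowering gently.

Emit:
arm_command(
  translation=[
    [-0.015, 0.06, 0],
    [-0.015, 0.12, 0],
    [-0.015, 0.16, 0],
    [-0.015, 0.19, 0],
    [-0.015, 0.2, 0],
  ],
  rotation=[
    [0, 0, 0],
    [0, 0, 0],
    [0, 0, 0],
    [0, 0, 0],
    [0, 0, 0],
  ],
  grip=[1, 1, 1, 1, 1],
)

```text
time_s: 34.75
position: [0.5974, 0.051, 0.0841]
tcp_rot: [[0.988, -0.0, -0.157], [0.157, 0.0, 0.988], [-0.0, -1.0, 0.0]]
force: [-1.2, -0.2, -3.8]
opening: 0.644
```

Emit:
arm_command(
  translation=[
    [0, 0.01, 0],
    [0, 0.02, 0],
    [0, 0.025, 0],
    [0, 0.025, 0],
  ],
  rotation=[
    [0, 0, 0],
    [0, 0, 0],
    [0, 0, 0],
    [0, 0, 0],
  ],
  grip=[1, 1, 1, 1],
)

```text
time_s: 35.15
position: [0.5976, 0.0509, 0.0828]
tcp_rot: [[0.988, 0.0, -0.157], [0.157, -0.0, 0.988], [0.0, -1.0, -0.0]]
force: [-1.2, 0.1, -1.9]
opening: 0.644
```

Emit:
arm_command(
  translation=[
    [0, 0.008, 0],
    [0, 0.008, 0],
    [0, 0.008, 0],
  ],
  rotation=[
    [0, 0, 0],
    [0, 0, 0],
    [0, 0, 0],
  ],
  grip=[1, 1, 1],
)

```text
time_s: 35.45
position: [0.5977, 0.051, 0.0827]
tcp_rot: [[0.988, 0.001, -0.157], [0.157, -0.0, 0.988], [0.001, -1.0, -0.0]]
force: [-2.3, -0.6, 5.5]
opening: 0.643
```

Emit:
arm_command(
  translation=[
    [0, 0, 0],
    [0, 0, 0],
    [0, 0, 0],
    [0, 0, 0],
    [0, 0, 0],
  ],
  rotation=[
    [0, 0, 0],
    [0, 0, 0],
    [0, 0, 0],
    [0, 0, 0],
    [0, 0, 0],
  ],
  grip=[-0.25, -0.4, -0.6, -0.8, -1],
)

```text
time_s: 35.95
position: [0.5977, 0.0509, 0.0816]
tcp_rot: [[0.988, 0.0, -0.156], [0.156, -0.0, 0.988], [0.0, -1.0, -0.0]]
force: [-1.1, 0.1, 0.1]
opening: 0.89
```

Emit:
arm_command(
  translation=[
    [0, 0, 0],
    [0, 0, 0],
    [0, -0.3, 0],
    [0, -0.8, 0],
    [0, -1, 0],
  ],
  rotation=[
    [0, 0, 0],
    [0, 0, 0],
    [0, 0, 0],
    [0, 0, 0],
    [0, 0, 0],
  ],
  grip=[-1, -1, -1, -1, -1],
)

```text
time_s: 36.45
position: [0.5993, 0.0508, 0.1648]
tcp_rot: [[0.988, 0.005, -0.157], [0.157, -0.001, 0.988], [0.005, -1.0, -0.001]]
force: [0.8, 0.1, -0.1]
opening: 1.002
```

Emit:
arm_command(
  translation=[
    [0, -0.5, 0],
    [0, -1, 0],
    [0, -1, 0],
  ],
  rotation=[
    [0, 0, 0],
    [0, 0, 0],
    [0, 0, 0],
  ],
  grip=[-1, -1, -1],
)

```text
time_s: 36.75
position: [0.6013, 0.0507, 0.248]
tcp_rot: [[0.988, 0.013, -0.157], [0.157, -0.001, 0.988], [0.013, -1.0, -0.003]]
force: [1.2, 0.1, 0.1]
opening: 1.0
```

Emit:
arm_command(
  translation=[
    [-0.5, -0.5, 0],
    [-1, -1, 0],
    [-1, -1, 0],
    [-1, -1, 0],
    [-1, -1, 0],
  ],
  rotation=[
    [0, 0, 0],
    [0, 0, 0],
    [0, 0, 0],
    [0, 0, 0],
    [0, 0, 0],
  ],
  grip=[-1, -1, -1, -1, -1],
)

```text
time_s: 37.25
position: [0.5189, 0.0385, 0.321]
tcp_rot: [[0.988, 0.0, -0.156], [0.156, 0.0, 0.988], [0.0, -1.0, 0.0]]
force: [-0.5, -0.2, 0.0]
opening: 1.006
```

Run:
```python
from h import *
np.set_printoptions(precision=4,suppress=True)
s=bot.read_state();print(s["time_s"],s["position"],s["force"],s["opening"])
S=dict(spice_jar=(.437,.1935,.106),garlic=(.5955,.1945,.051),soup_tin=(.5765,.3385,.072),honey_jar=(.597,.051,.099))
for n in ["scene","side","wrist"]:
    c=cap(n)
    for k,(x,y,h) in S.items():
        b=proj(c,[[x,y,.006]])[0]
        cand=[np.array(r["point"])*[640,400] for r in models.spot_point(n,k) if r["conf"]>.3]
        cand=sorted(cand,key=lambda p:np.hypot(*(p-b)))[:1]
        ex=sorted([np.array(r["extent"])*[640,400,640,400] for r in models.recognise(n,k) if r["conf"]>.3],key=lambda e:np.hypot((e[0]+e[2])/2-b[0],(e[1]+e[3])/2-b[1]))[:1]
        r={"spice_jar":.0225,"garlic":.0245,"soup_tin":.0285,"honey_jar":.03}[k]
        P=proj(c,[[x+r*np.cos(a),y+r*np.sin(a),z] for a in np.linspace(0,6.28,30) for z in (.006,.006+h)])
        print(n,k,"net-pred",cand[0]-b if cand else None,"box",ex[0].round(1) if ex else None,"pred",np.r_[P.min(0),P.max(0)].round(1))
    for k in ["drinks_can","pink_jar"]:
        print(n,k,[ray(c,np.array(r["point"])*[640,400],0)[:2] for r in models.spot_point(n,k)[:1]])
```

```text
37.25 [0.5189 0.0385 0.321 ] [-0.4905 -0.1678  0.0153] 1.0057785141479425
scene spice_jar net-pred [-1.6942  2.4741] box [238.2 158.3 258.9 196.2] pred [240.5 156.8 260.4 196.4]
scene garlic net-pred [-0.6275  0.197 ] box [286.5 157.4 301.2 172.5] pred [286.3 150.6 303.3 173.9]
scene soup_tin net-pred [0.2755 0.5215] box [251.  127.4 271.4 156.5] pred [251.1 127.  271.3 156.3]
scene honey_jar net-pred [-0.3811  0.3017] box [316.4 157.2 339.3 196.4] pred [315.9 157.1 337.7 198. ]
scene drinks_can [array([0.454 , 0.3586])]
scene pink_jar [array([0.5982, 0.0602])]
side spice_jar net-pred [1.9131 1.3149] box [319.1 222.3 338.3 260.3] pred [318.3 220.5 334.9 260.3]
side garlic net-pred [ 4.4264 -0.5609] box [269.8 233.5 282.8 248.7] pred [263.3 229.9 281.  254.1]
side soup_tin net-pred [ 0.4467 -3.7274] box [254.9 256.2 278.5 289.1] pred [252.7 254.5 276.  289.7]
side honey_jar net-pred [2.9913 3.6683] box [276.4 193.  296.1 228.2] pred [273.4 190.  293.6 227. ]
side drinks_can [array([0.446 , 0.3463])]
side pink_jar [array([ 0.5939, -0.1738])]
wrist spice_jar net-pred [1.519 0.264] box [410.1 119.4 471.2 154.8] pred [408.5 120.2 470.1 156.7]
wrist garlic net-pred [ 2.801  -1.5153] box [394.2 218.4 420.8 237.4] pred [386.9 214.7 425.3 253.3]
wrist soup_tin net-pred [ 2.6232 -0.3769] box [472.7 214.4 499.9 221.8] pred [465.8 214.5 526.  263.1]
wrist honey_jar net-pred [ 0.6836 -1.1995] box [299.3 200.4 339.1 250. ] pred [298.4 199.8 341.6 258. ]
wrist drinks_can [array([0.4487, 0.3607])]
wrist pink_jar [array([ 0.594 , -0.1534])]
```

All four match their predicted upright outlines to within a few pixels, the bystanders have not moved, and the arm is clear.

```bash
python3 -c "
from rig import bot
print(bot.hand_in())"
```

```text
the job is handed in; nothing more can be done
None
```

All four ingredients are standing in the stands of their own colour, and I handed the job in at about 37 s of the 128 s. The order was spice jar, garlic, tin, honey jar. Each was lowered until the force showed it touching the stand's floor (15 N at most), then released, with the arm drawn clear afterwards.

**Positions:** In the last check, most of the network outlines from the three cameras agreed with upright, seated items to within a few pixels. I had used up my pictures, so this check was by numbers only. Only the garlic was also seen seated from close above.

**Disagreements:**
- The garlic's outline came out narrower and lower than my prediction, because I predicted a straight cylinder and the bulb tapers.
- In the wrist view the gripper hid part of the tin.
- The scene camera's "pink jar" report was really the honey jar.

**Bystanders:** The wrist view put the pink jar at (0.594, -0.153), and an earlier view had it at (0.592, -0.152). The drinks can stayed at about (0.449, 0.361), against (0.446, 0.360) at first. Both agree within the measuring error. The side camera put the pink jar about 2 cm further over than that, which I took as network error.

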